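# Lay the loose ski rest down beside its battens and shove it home

## Task

The loose padded ski rest is standing on end. Push it over so that it comes down on its bare wooden face with the rubber pad on top, then shove it along the bench until it sits flush against both low battens, square and in line with the fixed rest, ready for the next ski. Feel for the battens rather than ramming them, keep everything on the bench, and leave the slotted rest, can, brush, scraper, cork, iron and wax where they are.

Things in the scene. Friction and masses are not known exactly. Their poses are not given: they have to be found in the camera images.
- ski_rest: Loose ski rest: timber block 190 mm long, 100 wide, 76 thick (about 0.8 kg), an 8 mm black rubber pad screwed on one 100 x 190 face; 84 mm thick in all, too thick to grip. It starts standing on end. Origin: middle of the end it first stands on. x points out of the padded face, y across the width, z along the length (up while it stands). Pushed high on the pad it tips over; pushed low it slides.
- rest_center (a point): Centre of the loose rest's timber, same axes: 95 mm from either end (z), 50 mm from either side (y), bare wooden face at x = -38 mm, outer pad surface at x = +46 mm. Lying pad up it is 38 mm above the bench and the pad's top is at 84 mm.
- station: Home of the loose rest. Origin: the point on the bench under the middle of the rest once it is home. x along the rest's length (roughly away from the robot), y across (roughly to the robot's left), z up. Two battens at the -y side and the -x end locate the rest; the +y side and the +x end are open. An identical fixed rest lies pad up with its centre at y = +660 mm.
- side_batten (a point): Side batten: wooden strip 22 mm high, 26 mm wide, screwed to the bench along the home's x from x = -103 to +103 mm. The point is on the bench at the middle of its inner (+y) face, which lies at y = -50 mm of the home.
- end_batten (a point): End batten: wooden strip 22 mm high, 26 mm wide, screwed to the bench across the home's end nearer the robot, from y = -76 to +54 mm. The point is on the bench on its inner (+x) face, which lies at x = -95 mm of the home.
- slotted_rest: Bystander: wooden block without pad, 90 x 90 mm, 190 mm tall, standing, an 18 mm wide slot running all the way up one side; origin in the middle of its underside
- can: Bystander: standing can, 66 mm in diameter, 190 mm tall; origin in the middle of its underside
- brush: Bystander: brush with a bow handle, 150 x 62 mm, 72 mm tall; origin in the middle of its underside
- scraper: Bystander: clear plastic scraper plate, 75 x 150 x 5 mm, lying flat; origin in the middle of its underside
- cork: Bystander: cork block with felt, 60 x 110 mm, 36 mm tall; origin in the middle of its underside
- iron: Bystander: waxing iron standing on its metal sole, 100 x 150 mm, 115 mm tall; origin in the middle of its sole
- wax: Bystander: boxed wax bars, 45 x 120 mm, 54 mm tall; origin in the middle of its underside

How it is judged (in metres and radians):
On the way:
1. the loose rest has been tipped over and lies on its bare wooden face, pad up (angle between rest_center's own x axis and vertical below 0.06 rad and height (world z) of rest_center below 0.043 m and angular speed of ski_rest below 0.5 rad/s), for 0.2 s.
At the end, for the whole second after the job is handed in: The loose rest lies flat on the bench on its bare wooden face, pad up, at rest, flush against both battens: its centre within 2.5 mm of home both along and across, square to the battens within 0.025 rad (1.4 degrees) (angle between rest_center's own x axis and vertical below 0.05 rad and height (world z) of rest_center below 0.042 m and x of rest_center in the frame of station between -0.0025 and 0.0025 m and y of rest_center in the frame of station between -0.0025 and 0.0025 m and angle between the z axis of rest_center and the x axis of station, either way round below 0.025 rad and linear speed of ski_rest below 0.01 m/s); the robot touches nothing.
It fails at once if the slotted rest, can, brush, scraper, cork, iron or wax is shifted by more than 25 mm (distance of any of slotted_rest, can, brush, scraper, cork, iron, wax from where it was at the start of the episode above 0.025 m).
It fails at once if the loose rest is rammed against the battens or the fixed rest (more than 50 N) (contact force between ski_rest and station above 50 N).
It also fails if it takes over 72 s, if anything falls off the work surface, if the arm or the gripper's body presses on something with over 40 N, if the wrist force passes 120 N, or if a joint passes its speed limit or range.

## Robot

A 6-joint arm with a two-finger parallel gripper is mounted at the origin on the work surface. World frame = base frame: x ahead of the robot, y to its left, z up, the work surface at z = 0. Lengths are in mm, angles in rad, forces in N, time in s.
With the tool pointing down it reaches from about 350 to 775 mm from the base axis. Payload 7.3 kg.
Tool frame: the origin (TCP) lies between the finger pads; the fingertips stand bot.tip_extent ahead of it and the grasp point (between the pads) lies 6 mm ahead of it (bot.tip_extent is the distance from the TCP to the fingertips, in mm); x points along the fingers, y is the direction in which the jaws open and shut, and the axes are right-handed (so a half turn about x gives the same grasp; the last joint's range is limited). The gripper opens to 92 mm and grips with 3 to 60 N. Pads are 19 mm wide; open, the fingers measure 130 mm over their backs; the gripper's body (75 mm by 190 mm) begins 47 mm behind the grasp point.
Start: joints at [1.194, 0.342, 1.524, -0, 1.275, -0.146], TCP at [120.081, 511.103, 216.741] pointing down, gripper open.
Joint ranges: [-2.53, 2.53], [-0.77, 2.02], [0.04, 2.7], [-1, 4.14], [0.28, 2.66], [-3.11, 3.11]. Speed limits (rad/s): [2.57, 2.57, 3.14, 3.14, 3.14, 3.14].

## Interface

Orientations are given as [roll, pitch, yaw] about the fixed x, y, z axes, in that order (R = Rz(yaw) Ry(pitch) Rx(roll)).
In Python, from plant import bot, capture, workorder gives the robot as it stands. The module is installed in compiled form; this text tells all that it offers.
- The arm moves only by the shell command python3 -m crank 'ROWS'. ROWS is JSON, a list of rows, each an object with "linear": the shift along the tool's x, y, z in cm, a list of three; "delta_rot": the turn, a rotation vector about the tool's x, y, z in degrees, a list of three; "fingers": the opening, from 0 (shut) to 1 (fully open). In form: [{"linear": [x, y, z], "delta_rot": [wx, wy, wz], "fingers": fingers}, ...]. A call has exactly 5 rows; each row shifts and turns the commanded pose from where the row before left it, along the tool's axes as they then stand; what a row does not reach is not made up. A row lasts 1/10 s, in which the tool goes at most 50 mm and 8.59 degrees, less where a joint would pass 70% of its speed; a pose out of reach is approached as far as the arm can. A call with a gripper value outside its range is refused whole. The fingers move at their own pace and stop on an object; the grip force is fixed at half the most. Time passes only in rows, so rows that do not move let the fingers close, or fill a call up. It gives the time, the measured TCP pose, the force and the opening at its end, in the units of the state.
- bot.get_obs(): the state, without advancing time (a new reading comes with each control period).
- capture(name): name is "scene" or "top" or "wrist"; returns a dict with "image" (400x640x3 uint8, blue, green, red), "mtx" (3x3 intrinsics, pixels), "pose" (4x4, takes a point from camera to world coordinates). Camera axes: x right, y down, z forward; pixel columns grow to the right and rows downward; lengths in mm; the calibration is good to about 2 mm. The wrist camera is an equidistant fisheye: a pixel r from the principal point sees the ray r / f radians off the axis. A picture is of the moment at which its call begins. There is no depth.
- workorder.close_job(): hands the job in, once; it reports no verdict.
The state is a dict: "time": time; "joint_positions": joint angles; "dq": joint speeds; "tau": joint torques, N m; "tool_pos": TCP position; "tcp_rot": TCP orientation; "contact_force": force on the tool from outside, world axes, zero at the start; "moment": the same for the moment, N m; "grip_width": finger opening in mm.
Only numpy, scipy, OpenCV 4.12 (cv2) and the standard library are available. Lean on these libraries where they do the work, as an engineer would, in place of code of your own. Each camera call takes 0.05 s, during which the arm holds its last target. There are 200 camera calls.

## Working session

There is one attempt and no reset: what is moved stays moved. The work goes in short steps, Python scripts to look and compute and a shell command to move; the robot and the scene stay as the last step left them, time stands still between calls to the robot, and variables do not carry over. Pictures are saved under pics/ and viewed, on a budget of 10 in all, crops included, one or two more only if the job needs it, and the job is handed in when it is done.

```bash
mkdir -p pics; python3 - <<'E'
from plant import bot,capture
import cv2,numpy as np
for n in("scene","top"):
    c=capture(n); cv2.imwrite(f"pics/{n}0.png",c["image"]); np.savez(f"{n}0.npz",**c); print(n,c["mtx"].tolist(),np.round(c["pose"],4).tolist())
o=bot.get_obs(); print(o,bot.tip_extent)
E
```

```text
scene [[480.1919900911143, 0.0, 321.0021089101552], [0.0, 480.1919900911143, 194.92929111902401], [0.0, 0.0, 1.0]] [[-0.2517, 0.5089, -0.8232, 1565.9578], [0.9678, 0.1355, -0.2122, 203.4809], [0.0036, -0.8501, -0.5266, 722.9678], [0.0, 0.0, 0.0, 1.0]]
top [[379.7098846603533, 0.0, 315.65984712594144], [0.0, 379.7098846603533, 200.6908619329709], [0.0, 0.0, 1.0]] [[-0.0049, -0.9878, 0.1554, 398.9605], [-0.9999, 0.0064, 0.0092, -45.9618], [-0.0101, -0.1553, -0.9878, 1080.57], [0.0, 0.0, 0.0, 1.0]]
{'time': 0.1, 'joint_positions': array([ 1.19402578e+00,  3.42622233e-01,  1.52487715e+00, -2.28763688e-05,
        1.27538280e+00, -1.46015985e-01]), 'dq': array([ 0.00056038, -0.00160401, -0.00324357,  0.00039719, -0.00023734,
        0.00062089]), 'tau': array([ 8.35547453e-04, -4.32009673e+01, -2.44692886e+01,  7.18921423e-02,
        5.26627118e-02, -4.82736334e-05]), 'tool_pos': array([119.93685609, 510.75586687, 216.14593169]), 'tcp_rot': array([-1.69984893,  1.56950662, -1.93059682]), 'contact_force': array([0.65161245, 0.21994848, 0.54107188]), 'moment': array([-0.00656643,  0.03110885, -0.00071091]), 'grip_width': 91.70086815213115} 25.0
```

View pics/scene0.png

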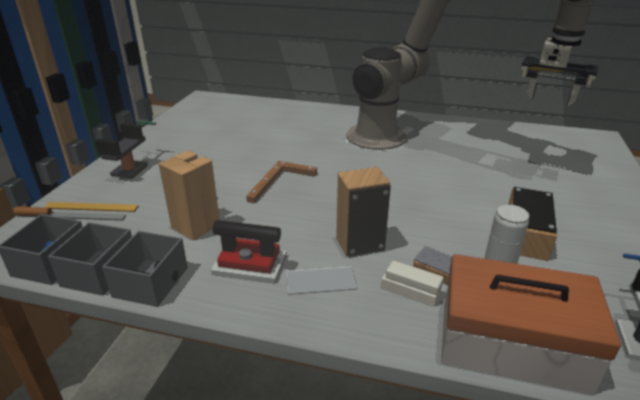

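View pics/top0.png

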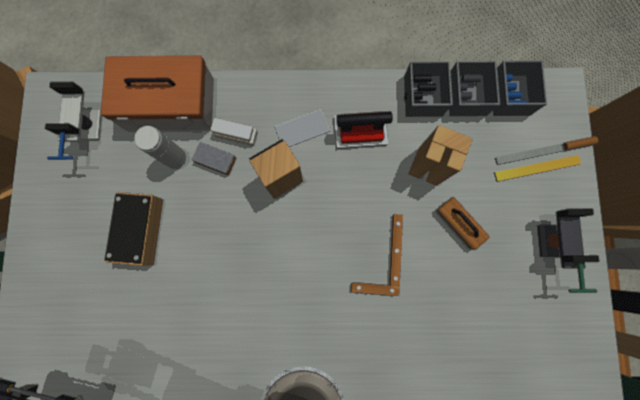

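Top view: the rest's upper end is near (277,168). The L of battens has its side strip at u≈397, v 215–295, and its end strip at v≈289, u 352–400. The fixed rest is at (132,230). In the scene view the black pad faces away from the robot. I'll zoom in to get corners.

```bash
cat > h.py <<'E'
import numpy as np,cv2
def load(n): return dict(np.load(n+".npz"))
def ray(c,uv,z):
    uv=np.atleast_2d(uv).astype(float); d=np.c_[uv,np.ones(len(uv))]@np.linalg.inv(c["mtx"]).T@c["pose"][:3,:3].T
    o=c["pose"][:3,3]; return o+d*((z-o[2])/d[:,2])[:,None]
def proj(c,P):
    q=(np.atleast_2d(P)-c["pose"][:3,3])@c["pose"][:3,:3]@c["mtx"].T; return q[:,:2]/q[:,2:]
E
python3 - <<'E'
from h import *
t=load("top0");im=t["image"]; hsv=cv2.cvtColor(im,cv2.COLOR_BGR2HSV)
m=cv2.inRange(hsv,(5,90,60),(22,255,255)); 
cs,_=cv2.findContours(m,cv2.RETR_EXTERNAL,cv2.CHAIN_APPROX_NONE)
for c in cs:
    if cv2.contourArea(c)>200:
        a=cv2.approxPolyDP(c,2.5,True)[:,0]; print(cv2.contourArea(c),a.tolist())
s=load("scene0")["image"]
a=cv2.resize(im[130:310,235:415],None,fx=3,fy=3,interpolation=cv2.INTER_CUBIC)
cv2.imwrite("pics/crop1.png",a)
E
```

```text
747.0 [[613, 310], [621, 347], [618, 347], [620, 371], [630, 377], [628, 354], [639, 356], [639, 353], [631, 351], [635, 347], [639, 349], [639, 339], [625, 333], [622, 312]]
1026.0 [[402, 215], [393, 216], [390, 284], [352, 283], [352, 291], [398, 294]]
1093.5 [[451, 198], [438, 210], [467, 243], [476, 248], [488, 235]]
839.0 [[117, 193], [150, 197], [141, 262], [106, 261], [152, 264], [161, 200], [151, 195]]
246.5 [[580, 161], [575, 155], [537, 163], [548, 163], [537, 166], [556, 163], [557, 168], [546, 171]]
1238.0 [[284, 141], [250, 160], [265, 186], [299, 167]]
205.5 [[598, 138], [594, 135], [566, 143], [568, 149], [597, 143]]
1309.0 [[471, 138], [438, 126], [425, 157], [438, 163], [445, 148], [450, 148], [446, 163], [450, 168], [435, 171], [427, 181], [440, 180], [450, 168], [459, 170]]
1476.0 [[0, 62], [0, 134], [16, 140], [25, 73], [34, 70], [28, 66], [14, 72]]
5882.0 [[201, 56], [106, 57], [101, 114], [202, 114], [204, 62]]
```

View pics/crop1.png

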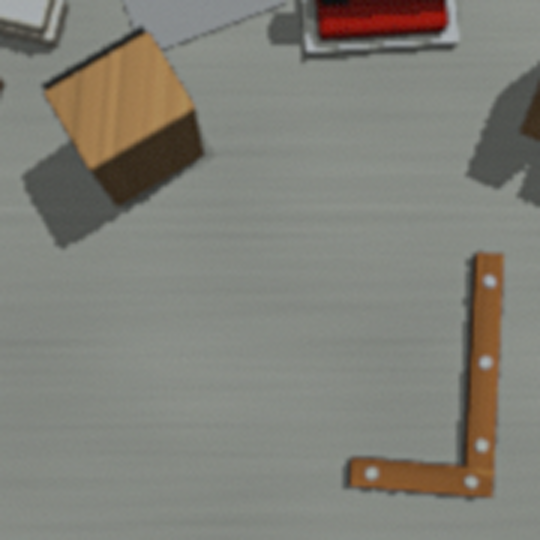

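```bash
python3 - <<'E'
from h import *
t=load("top0"); f=lambda p:np.array(p)/3+[234.67,129.67]
np.set_printoptions(precision=1,suppress=True)
T=ray(t,f([(45,88),(145,31),(195,105),(95,167)]),190)[:,:2];print("top",T,T.mean(0),np.linalg.norm(np.roll(T,-1,0)-T,axis=1))
d=np.roll(T,-1,0)-T;print(np.degrees(np.arctan2(d[:,1],d[:,0])))
print("bot",ray(t,f([(120,206),(204,153)]),0))
S=ray(t,f([(475,254),(503,254),(466,460),(492,497),(350,458),(348,487),(464,466)]),22)[:,:2];print("bat",S)
F=ray(t,[(117,193),(151,196),(143,263),(106,261)],84);print("fixed pad",F, F.mean(0))
for n,p,z in [("scr",[(277,127),(325,110),(330,132),(285,147)],5),("iron",[(335,148),(388,146)],5),("cork",[(192,158),(202,143),(236,156),(226,174)],36),("wax",[(210,130),(212,119),(257,132),(252,146)],40)]: print(n,ray(t,p,z)[:,:2].tolist())
E
```

```text
top [[642.2 121.5]
 [689.3  41.2]
 [627.2   0.4]
 [577.   80.1]] [634.   60.8] [93.1 74.3 94.2 77.2]
[ -59.6 -146.7  122.2   32.4]
bot [[576.6  82.4   0. ]
 [628.1   1.5   0. ]]
bat [[ 525.4 -252.6]
 [ 525.2 -278.6]
 [ 337.2 -237.5]
 [ 304.4 -259.8]
 [ 339.4 -132.3]
 [ 313.7 -130. ]
 [ 331.9 -235.5]]
fixed pad [[580.1 495.6  84. ]
 [571.3 403.5  84. ]
 [394.5 413.3  84. ]
 [400.2 510.6  84. ]] [486.5 455.7  84. ]
scr [[789.7879055440628, 77.41375207325537], [841.4459122811606, -65.1418880027019], [773.0455904555267, -79.29488136095762], [728.2822016429742, 53.2358339807232]]
iron [[724.0799402636108, -93.4135742304014], [728.9083589081861, -248.60833882742406]]
cork [[688.5017928832358, 314.9091958632397], [732.5386768113935, 288.22057844989433], [693.4032354663235, 189.63193567431594], [641.2020605872651, 216.46818672983457]]
wax [[769.7325197062019, 265.55161954058315], [802.728375437459, 261.04565354462295], [762.6252463986914, 130.50049301658925], [721.2584394955063, 143.947504626565]]
```

```bash
cat >> h.py <<'E'
from scipy.spatial.transform import Rotation as Ro
np.set_printoptions(precision=2,suppress=True)
def st():
    from plant import bot
    o=bot.get_obs(); return o,Ro.from_euler("xyz",o["tcp_rot"]).as_matrix()
def plan(P=None,jaw=None):
    o,R=st(); p=np.array(o["tool_pos"])
    print("t",round(o["time"],2),"p",p,"jaw",round(np.degrees(np.arctan2(R[1,1],R[0,1])),1),"xax",R[:,0],"q",o["joint_positions"],"F",o["contact_force"])
    if jaw is not None:
        j=np.radians(jaw); y=np.array([np.cos(j),np.sin(j),0])
        if y@R[:,1]<0:y=-y
        x=np.array([0,0,-1.]); T=np.c_[x,y,np.cross(x,y)]
        print("rotvec deg (tool)",np.degrees(Ro.from_matrix(R.T@T).as_rotvec())); R=T
    if P is not None: print("then linear cm",R.T@(np.array(P)-p)/10)
E
python3 -c "
from h import *
plan([705,105,300],122);plan([705,105,300],-148)"
```

```text
t 0.1 p [119.94 510.76 216.15] jaw 76.8 xax [-0. -0. -1.] q [ 1.19  0.34  1.52 -0.    1.28 -0.15] F [0.65 0.22 0.54]
rotvec deg (tool) [-45.22  -0.04   0.07]
then linear cm [ -8.39 -65.41  28.11]
t 0.1 p [119.94 510.76 216.15] jaw 76.8 xax [-0. -0. -1.] q [ 1.19  0.34  1.52 -0.    1.28 -0.15] F [0.65 0.22 0.54]
rotvec deg (tool) [44.78  0.02  0.07]
then linear cm [-8.39 28.11 65.41]
```

```bash
python3 -m crank '[{"linear":[-4.2,0,0],"delta_rot":[-7.5,0,0],"fingers":1},{"linear":[-4.2,0,0],"delta_rot":[-7.5,0,0],"fingers":1},{"linear":[0,0,0],"delta_rot":[-7.5,0,0],"fingers":0.6},{"linear":[0,0,0],"delta_rot":[-7.5,0,0],"fingers":0.6},{"linear":[0,0,0],"delta_rot":[-7.5,0,0],"fingers":0.6}]' && python3 -c "
from h import *
plan([705,105,300],122)"
```

```text
time: 0.6
tool_pos: [120.0, 510.9, 300.6]
tcp_rot: [-2.319, 1.571, -1.89]
contact_force: [-0.1, 0.1, -0.1]
grip_width: 72.4
t 0.6 p [120.02 510.94 300.65] jaw 114.6 xax [-0. -0. -1.] q [ 1.19  0.29  1.37 -0.    1.48 -0.81] F [-0.13  0.1  -0.1 ]
rotvec deg (tool) [-7.42 -0.01  0.01]
then linear cm [  0.06 -65.43  28.1 ]
```

```bash
python3 -m crank '[{"linear":[0,0,0],"delta_rot":[-7.4,0,0],"fingers":0.6},{"linear":[0,-4.4,1.9],"delta_rot":[0,0,0],"fingers":0.6},{"linear":[0,-4.4,1.9],"delta_rot":[0,0,0],"fingers":0.6},{"linear":[0,-4.4,1.9],"delta_rot":[0,0,0],"fingers":0.6},{"linear":[0,-4.4,1.9],"delta_rot":[0,0,0],"fingers":0.6}]' && python3 -m crank '[{"linear":[0,-4.4,1.9],"delta_rot":[0,0,0],"fingers":0.6},{"linear":[0,-4.4,1.9],"delta_rot":[0,0,0],"fingers":0.6},{"linear":[0,-4.4,1.9],"delta_rot":[0,0,0],"fingers":0.6},{"linear":[0,-4.4,1.9],"delta_rot":[0,0,0],"fingers":0.6},{"linear":[0,-4.4,1.9],"delta_rot":[0,0,0],"fingers":0.6}]' && python3 -m crank '[{"linear":[0,-4.4,1.9],"delta_rot":[0,0,0],"fingers":0.6},{"linear":[0,-4.4,1.9],"delta_rot":[0,0,0],"fingers":0.6},{"linear":[0,-4.4,1.9],"delta_rot":[0,0,0],"fingers":0.6},{"linear":[0,-4.4,1.9],"delta_rot":[0,0,0],"fingers":0.6},{"linear":[0,-4.4,1.9],"delta_rot":[0,0,0],"fingers":0.6}]'; python3 -c "
from h import *
plan([705,105,192],122)"
```

```text
time: 1.1
tool_pos: [278.2, 399.9, 300.4]
tcp_rot: [-2.895, 1.57, -2.341]
contact_force: [0.1, 0.1, -0.1]
grip_width: 55.4
time: 1.6
tool_pos: [474.8, 262.4, 300.4]
tcp_rot: [2.527, 1.57, 3.079]
contact_force: [0.5, 1.0, -0.3]
grip_width: 54.9
time: 2.1
tool_pos: [671.1, 125.1, 300.2]
tcp_rot: [2.408, 1.57, 2.961]
contact_force: [0.4, 1.3, -0.1]
grip_width: 55.2
t 2.1 p [671.11 125.15 300.2 ] jaw 121.7 xax [-0.  0. -1.] q [ 0.07  0.63  0.84  0.    1.68 -2.05] F [ 0.43  1.26 -0.05]
rotvec deg (tool) [-0.33 -0.03 -0.03]
then linear cm [10.82 -3.5   1.81]
```

```bash
python3 -m crank '[{"linear":[0,-3.5,1.8],"delta_rot":[0,0,0],"fingers":0.6},{"linear":[3,0,0],"delta_rot":[0,0,0],"fingers":0.6},{"linear":[4,0,0],"delta_rot":[0,0,0],"fingers":0.6},{"linear":[3.5,0,0],"delta_rot":[0,0,0],"fingers":0.6},{"linear":[0,0,0],"delta_rot":[0,0,0],"fingers":0.6}]'; python3 - <<'E'
from h import *
from plant import capture
plan([673,85,192])
for n in("scene","top"):
    c=capture(n);cv2.imwrite(f"pics/{n}1.png",c["image"])
    if n=="scene": a=cv2.resize(c["image"][100:300,260:460],None,fx=2.5,fy=2.5)
    else: b=cv2.resize(c["image"][60:260,180:300],None,fx=2.5,fy=2.5)
cv2.imwrite("pics/c2.png",np.hstack([a,b]))
E
```

```text
time: 2.6
tool_pos: [700.5, 105.9, 188.7]
tcp_rot: [2.619, 1.558, -3.111]
contact_force: [0.0, 0.3, -1.0]
grip_width: 55.0
t 2.6 p [700.53 105.93 188.71] jaw 121.7 xax [-0.01 -0.   -1.  ] q [ 0.04  0.73  0.95  0.    1.48 -2.08] F [ 0.    0.28 -0.99]
then linear cm [-0.29 -0.34 -3.45]
```

View pics/c2.png

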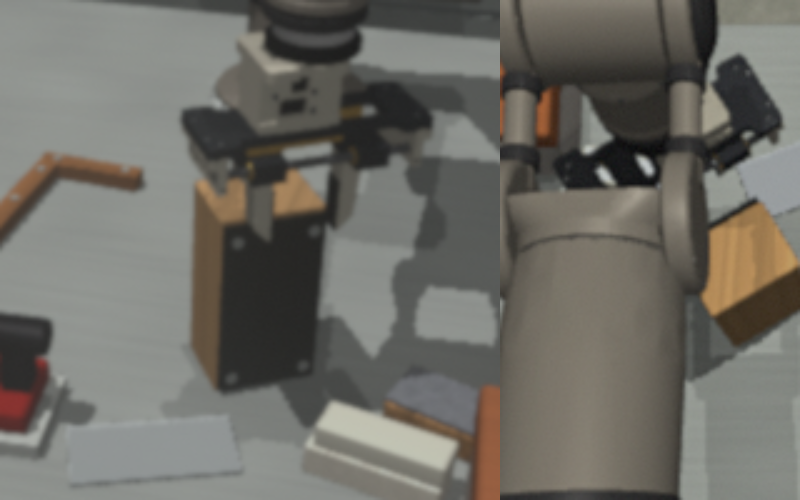

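The fingers are behind the pad's upper edge and straddle its middle, clear of everything else. Pushing now.

```bash
python3 -m crank '[{"linear":[0,-0.5,-1],"delta_rot":[0,0,0],"fingers":0.6},{"linear":[0,0,-1],"delta_rot":[0,0,0],"fingers":0.6},{"linear":[0,0,-1],"delta_rot":[0,0,0],"fingers":0.6},{"linear":[0,0,-1],"delta_rot":[0,0,0],"fingers":0.6},{"linear":[0,0,-1],"delta_rot":[0,0,0],"fingers":0.6}]';python3 -m crank '[{"linear":[0,0,-1],"delta_rot":[0,0,0],"fingers":0.6},{"linear":[0,0,-1],"delta_rot":[0,0,0],"fingers":0.6},{"linear":[0,0,-1],"delta_rot":[0,0,0],"fingers":0.6},{"linear":[0,0,0],"delta_rot":[0,0,0],"fingers":0.6},{"linear":[0,0,0],"delta_rot":[0,0,0],"fingers":0.6}]'; python3 - <<'E'
from h import *
from plant import capture
plan()
c=capture("scene");cv2.imwrite("pics/s2.png",cv2.resize(c["image"][100:300,210:460],None,fx=2,fy=2))
E
```

```text
time: 3.2
tool_pos: [664.1, 74.9, 198.8]
tcp_rot: [-0.588, 1.566, -0.035]
contact_force: [0.6, 0.3, -0.0]
grip_width: 55.4
time: 3.7
tool_pos: [638.9, 59.6, 197.9]
tcp_rot: [-0.548, 1.567, 0.004]
contact_force: [-0.8, 0.5, 0.2]
grip_width: 54.9
t 3.7 p [638.91  59.64 197.87] jaw 121.7 xax [ 0.  0. -1.] q [-0.03  0.57  1.2   0.    1.36 -2.15] F [-0.75  0.47  0.18]
```

View pics/s2.png

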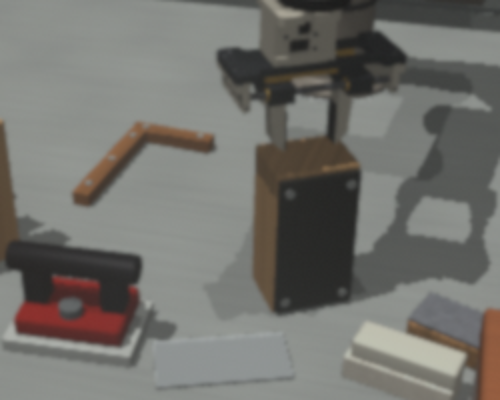

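```bash
python3 - <<'E'
from h import *
from plant import capture
c=load("scene0")
f=lambda P:(proj(c,P)-[210,100])*2
o,R=st();p=o["tool_pos"]
print("tips",f([p+R[:,0]*25+s*R[:,1]*37 for s in(-1,1)]), "tcp",f(p))
n=np.array([.848,.53,0]);w=np.array([-.53,.848,0])
print("pad top L,R",f([np.array([634,60.8,190])+46*n+s*50*w for s in(-1,1)]),"bot",f([np.array([634,60.8,0])+46*n+s*50*w for s in(-1,1)]))
t=capture("top");cv2.imwrite("pics/t2.png",cv2.resize(t["image"][100:260,200:400],None,fx=2,fy=2))
s=capture("scene")["image"];cv2.imwrite("pics/s3.png",np.hstack([cv2.resize(s[120:280,300:420],None,fx=3,fy=3)]))
a=cv2.resize(s[120:280,300:420],None,fx=3,fy=3);b=cv2.resize(t["image"][100:260,220:360],None,fx=3,fy=3)
cv2.imwrite("pics/st3.png",np.hstack([a,b]));plan()
E
```

```text
tips [[272.94 174.18]
 [334.22 164.65]] tcp [[304.94 150.02]]
pad top L,R [[278.67 180.84]
 [364.26 166.95]] bot [[273.07 319.15]
 [351.35 303.39]]
t 3.85 p [638.68  60.08 196.34] jaw 121.7 xax [ 0.  0. -1.] q [-0.03  0.57  1.2   0.    1.36 -2.15] F [-0.77 -0.06  0.72]
```

View pics/st3.png

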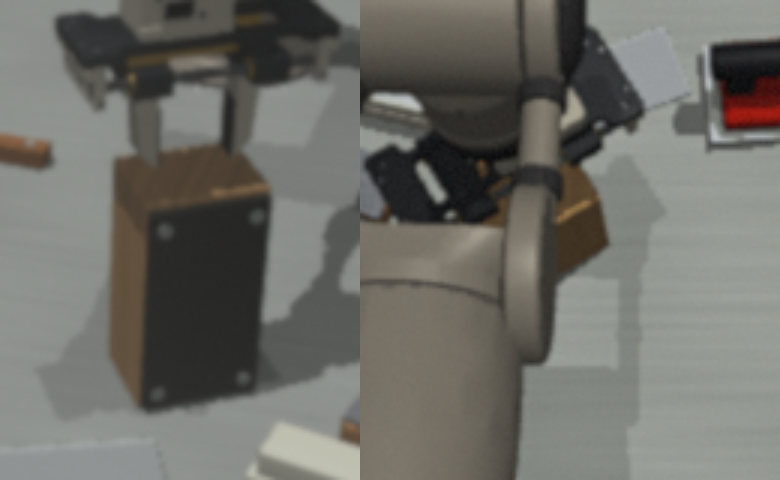

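```bash
python3 - <<'E'
from h import *
from plant import capture
c=load("scene0")
o,R=st();p=o["tool_pos"];y=R[:,1]
for P,nm in((np.array([638.8,60,0]),"now"),(np.array([700.5,105.9,0]),"first")):
  for z in(165,175,190,200,210,220):
    print(nm,z,proj(c,[P+s*y*30+[0,0,z] for s in(-1,1)]).ravel())
w=capture("wrist");cv2.imwrite("pics/w1.png",w["image"]);print(w["pose"],w["mtx"]);np.savez("w1.npz",**w)
plan()
E
```

```text
now 165 [349.39 189.41 374.14 185.5 ]
now 175 [349.55 185.58 374.42 181.71]
now 190 [349.78 179.77 374.83 175.95]
now 200 [349.94 175.85 375.11 172.07]
now 210 [350.1  171.89 375.39 168.14]
now 220 [350.26 167.89 375.68 164.18]
first 165 [364.69 206.8  390.66 202.41]
first 175 [364.93 202.84 391.04 198.48]
first 190 [365.3  196.81 391.6  192.51]
first 200 [365.55 192.75 391.99 188.48]
first 210 [365.8  188.64 392.37 184.41]
first 220 [366.06 184.48 392.76 180.3 ]
[[ -0.52   0.82   0.23 578.78]
 [  0.85   0.5    0.14  21.99]
 [ -0.     0.26  -0.96 364.97]
 [  0.     0.     0.     1.  ]] [[309.71   0.   321.36]
 [  0.   309.71 200.84]
 [  0.     0.     1.  ]]
t 3.9 p [638.59  60.1  196.03] jaw 121.7 xax [ 0.  0. -1.] q [-0.03  0.57  1.21  0.    1.36 -2.15] F [ 0.73 -0.37 -0.01]
```

View pics/w1.png

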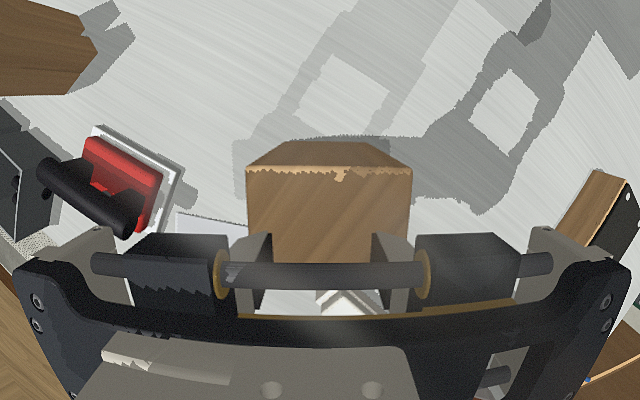

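```bash
cat >> h.py <<'E'
def fray(c,uv,z):
    uv=np.atleast_2d(uv).astype(float); k=c["mtx"]; q=(uv-k[:2,2])/k[0,0]; r=np.linalg.norm(q,axis=1)[:,None]
    d=np.c_[q/r*np.sin(r),np.cos(r)]@c["pose"][:3,:3].T; o=c["pose"][:3,3]; return o+d*((z-o[2])/d[:,2])[:,None]
E
python3 - <<'E'
from h import *
w=load("w1")
P=[(246,172),(412,170)]
for z in(160,190,220):
    q=fray(w,P,z);print(z,q,np.linalg.norm(q[0]-q[1]))
print("base far corners?",fray(w,[(247,140),(392,140)],0),fray(w,[(262,143),(383,141)],0))
print("scraper/iron corner z0",fray(w,[(97,126),(182,168),(175,212)],5))
o,R=st(); print("cam rel tcp in tool", R.T@(w["pose"][:3,3]-o["tool_pos"]))
E
```

```text
160 [[636.37  -3.32 160.  ]
 [575.32  93.06 160.  ]] 114.08739498906696
190 [[627.94   0.38 190.  ]
 [575.82  82.66 190.  ]] 97.38952007081384
220 [[619.51   4.09 220.  ]
 [576.33  72.26 220.  ]] 80.69164515256074
base far corners? [[646.54 -41.04   0.  ]
 [555.99 106.71   0.  ]] [[640.45 -23.26   0.  ]
 [563.03  98.12   0.  ]]
scraper/iron corner z0 [[ 734.71 -249.99    5.  ]
 [ 718.47  -98.54    5.  ]
 [ 777.18  -82.97    5.  ]]
cam rel tcp in tool [-169.     -1.07  -70.79]
```

```bash
python3 -m crank '[{"linear":[-3,0,0],"delta_rot":[0,0,0],"fingers":0.6},{"linear":[0,0,4.4],"delta_rot":[0,0,0],"fingers":0.6},{"linear":[0,0,4.4],"delta_rot":[0,0,0],"fingers":0.6},{"linear":[3,0,0],"delta_rot":[0,0,0],"fingers":0.6},{"linear":[2.6,0,0],"delta_rot":[0,0,0],"fingers":0.6}]'; python3 - <<'E'
from h import *
from plant import capture,bot
plan([673,85,170]);print(bot.tip_extent)
s=capture("scene")["image"];w=capture("wrist")
cv2.imwrite("pics/sw4.png",np.hstack([cv2.resize(s[120:280,300:420],None,fx=2.5,fy=2.5),w["image"][:,100:500]]))
plan()
E
```

```text
time: 4.4
tool_pos: [714.6, 107.3, 168.1]
tcp_rot: [-0.441, 1.569, 0.113]
contact_force: [0.7, -0.3, -0.5]
grip_width: 55.4
t 4.4 p [714.55 107.33 168.15] jaw 121.8 xax [ 0.  0. -1.] q [ 0.04  0.76  0.94  0.    1.44 -2.08] F [ 0.66 -0.31 -0.46]
then linear cm [-0.19  0.29 -4.71]
25.0
t 4.5 p [711.05 106.5  164.26] jaw 121.7 xax [-0.01 -0.   -1.  ] q [ 0.04  0.76  0.95  0.    1.44 -2.08] F [-0.93 -0.79 -0.96]
```

View pics/sw4.png

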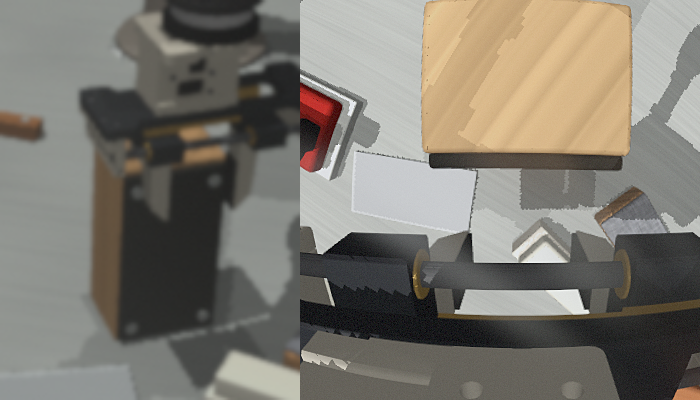

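```bash
python3 -m crank '[{"linear":[-1,0,0],"delta_rot":[0,0,0],"fingers":0.6},{"linear":[0,0,-1],"delta_rot":[0,0,0],"fingers":0.6},{"linear":[0,0,-1],"delta_rot":[0,0,0],"fingers":0.6},{"linear":[0,0,-1],"delta_rot":[0,0,0],"fingers":0.6},{"linear":[0,0,-1],"delta_rot":[0,0,0],"fingers":0.6}]';python3 -m crank '[{"linear":[0,0,-1],"delta_rot":[0,0,0],"fingers":0.6},{"linear":[0,0,-1],"delta_rot":[0,0,0],"fingers":0.6},{"linear":[0,0,0],"delta_rot":[0,0,0],"fingers":0.6},{"linear":[0,0,0],"delta_rot":[0,0,0],"fingers":0.6},{"linear":[0,0,0],"delta_rot":[0,0,0],"fingers":0.6}]'; python3 - <<'E'
from h import *
from plant import capture,bot
s=capture("scene")["image"];w=capture("wrist");cv2.imwrite("pics/sw5.png",np.hstack([cv2.resize(s[120:280,300:420],None,fx=2.5,fy=2.5),w["image"][:,100:500]]))
plan([673,85,170])
E
```

```text
time: 5.0
tool_pos: [679.9, 84.8, 183.8]
tcp_rot: [-0.523, 1.565, 0.029]
contact_force: [0.1, 0.2, -0.5]
grip_width: 55.1
time: 5.5
tool_pos: [662.8, 74.9, 181.1]
tcp_rot: [-0.471, 1.568, 0.082]
contact_force: [-0.5, -0.1, -0.6]
grip_width: 55.1
t 5.6 p [662.56  74.93 180.28] jaw 121.7 xax [ 0.  0. -1.] q [-0.    0.63  1.14  0.    1.37 -2.13] F [0.13 0.57 4.85]
then linear cm [1.03 0.31 1.42]
```

View pics/sw5.png

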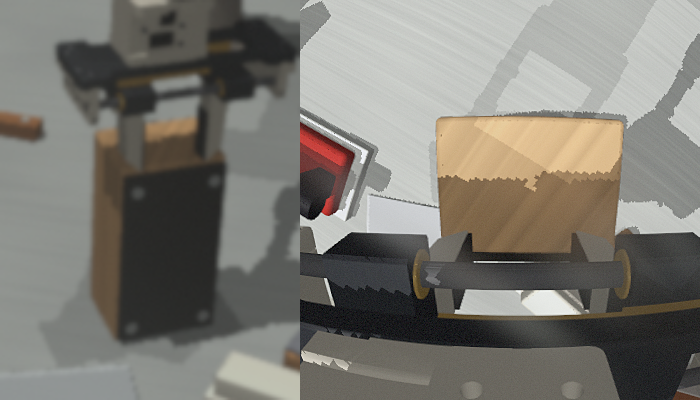

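```bash
python3 -m crank '[{"linear":[-1,0,0],"delta_rot":[0,0,0],"fingers":0.6},{"linear":[0,0,4.5],"delta_rot":[0,0,0],"fingers":0.6},{"linear":[0,0,0],"delta_rot":[0,0,0],"fingers":0.6},{"linear":[2,0,0],"delta_rot":[0,0,0],"fingers":0.6},{"linear":[2,0,0],"delta_rot":[0,0,0],"fingers":0.6}]';python3 -m crank '[{"linear":[0,0,-1],"delta_rot":[0,0,0],"fingers":0.6},{"linear":[0,0,-1],"delta_rot":[0,0,0],"fingers":0.6},{"linear":[0,0,-1],"delta_rot":[0,0,0],"fingers":0.6},{"linear":[0,0,-1],"delta_rot":[0,0,0],"fingers":0.6},{"linear":[0,0,0],"delta_rot":[0,0,0],"fingers":0.6}]'; python3 - <<'E'
from h import *
plan([673,85,150])
E
```

```text
time: 6.1
tool_pos: [700.8, 98.5, 150.0]
tcp_rot: [-0.532, 1.569, 0.021]
contact_force: [0.4, -0.5, -0.9]
grip_width: 55.5
time: 6.6
tool_pos: [666.0, 76.9, 150.8]
tcp_rot: [-0.474, 1.57, 0.078]
contact_force: [0.4, 0.6, 0.2]
grip_width: 55.3
t 6.6 p [666.04  76.88 150.82] jaw 121.7 xax [ 0.  0. -1.] q [ 0.    0.66  1.17  0.    1.31 -2.12] F [0.38 0.56 0.16]
then linear cm [0.08 0.33 1.02]
```

```bash
python3 -m crank '[{"linear":[0,0,-1],"delta_rot":[0,0,0],"fingers":0.6},{"linear":[0,0,-1],"delta_rot":[0,0,0],"fingers":0.6},{"linear":[0,0,-1],"delta_rot":[0,0,0],"fingers":0.6},{"linear":[0,0,0],"delta_rot":[0,0,0],"fingers":0.6},{"linear":[0,0,0],"delta_rot":[0,0,0],"fingers":0.6}]'; python3 - <<'E'
from h import *
from plant import capture
plan()
s=capture("scene")["image"];w=capture("wrist");cv2.imwrite("pics/sw6.png",np.hstack([cv2.resize(s[120:280,300:420],None,fx=2.5,fy=2.5),w["image"][:,100:500]]))
E
```

```text
time: 7.1
tool_pos: [641.0, 61.7, 149.9]
tcp_rot: [-0.173, 1.571, 0.379]
contact_force: [0.9, -0.3, -0.1]
grip_width: 55.0
t 7.1 p [641.04  61.69 149.93] jaw 121.7 xax [ 0.  0. -1.] q [-0.02  0.61  1.26  0.    1.26 -2.15] F [ 0.95 -0.34 -0.13]
```

View pics/sw6.png

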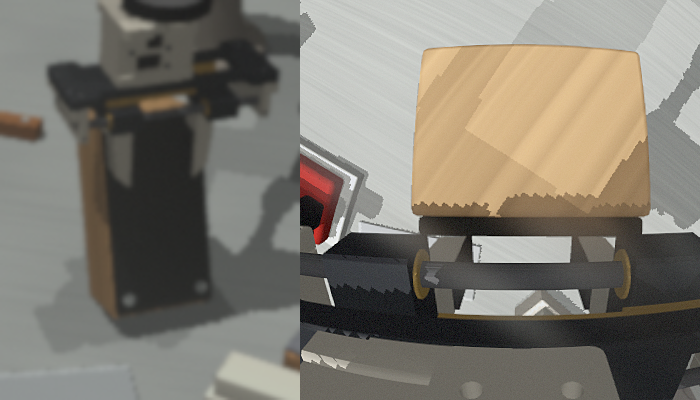

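The rest is now tilting cleanly, with both fingertips on the upper pad. Continuing.

```bash
python3 -m crank '[{"linear":[0,0,-1],"delta_rot":[0,0,0],"fingers":0.6},{"linear":[0,0,-1],"delta_rot":[0,0,0],"fingers":0.6},{"linear":[0,0,-1],"delta_rot":[0,0,0],"fingers":0.6},{"linear":[0,0,-1],"delta_rot":[0,0,0],"fingers":0.6},{"linear":[0,0,-1],"delta_rot":[0,0,0],"fingers":0.6}]';python3 -m crank '[{"linear":[0,0,-1],"delta_rot":[0,0,0],"fingers":0.6},{"linear":[0,0,-1],"delta_rot":[0,0,0],"fingers":0.6},{"linear":[0,0,0],"delta_rot":[0,0,0],"fingers":0.6},{"linear":[0,0,0],"delta_rot":[0,0,0],"fingers":0.6},{"linear":[0,0,0],"delta_rot":[0,0,0],"fingers":0.6}]';  python3 - <<'E'
from h import *
from plant import capture
plan()
for n in("scene","top","wrist"): np.savez(n+"7.npz",**capture(n))
w=load("wrist7")
m=cv2.inRange(w["image"],(0,0,0),(60,60,60))
cs,_=cv2.findContours(m,cv2.RETR_EXTERNAL,cv2.CHAIN_APPROX_NONE)
for c in cs:
    if cv2.contourArea(c)>1500: print(cv2.contourArea(c),cv2.approxPolyDP(c,5,True)[:,0].tolist())
s=load("scene7")["image"];cv2.imwrite("pics/sw7.png",np.hstack([cv2.resize(s[100:260,270:430],None,fx=2.5,fy=2.5),w["image"][:,100:500]]))
E
```

```text
time: 7.7
tool_pos: [597.4, 34.8, 149.7]
tcp_rot: [2.132, 1.571, 2.685]
contact_force: [-0.0, -0.1, -0.4]
grip_width: 55.0
time: 8.2
tool_pos: [581.5, 24.9, 149.8]
tcp_rot: [-0.323, 1.57, 0.23]
contact_force: [-0.2, -0.6, 0.5]
grip_width: 55.2
t 8.2 p [581.51  24.88 149.8 ] jaw 121.7 xax [ 0.  0. -1.] q [-0.09  0.5   1.46  0.    1.18 -2.21] F [-0.25 -0.64  0.47]
18683.5 [[639, 239], [621, 265], [608, 257], [572, 263], [536, 302], [353, 321], [371, 341], [364, 341], [368, 346], [395, 345], [405, 352], [420, 399], [471, 399], [485, 373], [509, 370], [486, 370], [491, 353], [526, 345], [501, 399], [554, 394], [544, 395], [553, 385], [545, 383], [549, 367], [555, 374], [551, 366], [569, 348], [572, 359], [583, 359], [580, 365], [590, 363], [572, 398], [639, 289], [639, 265], [628, 260], [637, 262]]
10987.5 [[20, 233], [30, 259], [14, 269], [45, 275], [84, 321], [155, 337], [166, 333], [167, 339], [344, 347], [310, 335], [298, 322], [238, 318], [233, 288], [223, 299], [213, 291], [213, 262], [207, 262], [208, 295], [197, 289], [170, 293], [158, 285], [143, 289], [104, 274], [124, 278], [1
[... 338 characters left out ...]
 160], [345, 157], [294, 128], [299, 141], [309, 134], [302, 146], [307, 140], [314, 151], [277, 157], [282, 169], [275, 170], [274, 192], [268, 184]]
6238.0 [[304, 0], [299, 15], [306, 11], [310, 18], [303, 14], [302, 25], [307, 19], [315, 32], [307, 41], [303, 33], [305, 41], [297, 45], [298, 57], [280, 86], [268, 93], [266, 86], [266, 110], [269, 92], [278, 108], [296, 110], [302, 90], [340, 48], [336, 65], [352, 50], [350, 58], [369, 63], [354, 67], [345, 59], [346, 70], [348, 64], [358, 67], [348, 72], [358, 73], [362, 63], [379, 70], [380, 80], [388, 76], [389, 113], [389, 0], [378, 0], [384, 5], [378, 14], [368, 9], [371, 0], [330, 3], [333, 9], [327, 7], [330, 0], [310, 0], [308, 8]]
```

```bash
python3 -m crank '[{"linear":[-3,0,0],"delta_rot":[8.4,0,0],"fingers":1},{"linear":[-3,0,0],"delta_rot":[8.4,0,0],"fingers":1},{"linear":[0,0,0],"delta_rot":[8.4,0,0],"fingers":1},{"linear":[0,0,0],"delta_rot":[8.4,0,0],"fingers":1},{"linear":[0,0,0],"delta_rot":[8.4,0,0],"fingers":1}]';python3 -m crank '[{"linear":[0,0,0],"delta_rot":[8.4,0,0],"fingers":1},{"linear":[0,0,0],"delta_rot":[8.4,0,0],"fingers":1},{"linear":[0,0,0],"delta_rot":[8.4,0,0],"fingers":1},{"linear":[0,0,0],"delta_rot":[8.4,0,0],"fingers":1},{"linear":[0,0,0],"delta_rot":[8.4,0,0],"fingers":1}]';  python3 -m crank '[{"linear":[0,0,0],"delta_rot":[8.4,0,0],"fingers":1},{"linear":[0,0,0],"delta_rot":[8.4,0,0],"fingers":1},{"linear":[0,0,0],"delta_rot":[8.4,0,0],"fingers":1},{"linear":[0,0,0],"delta_rot":[8.4,0,0],"fingers":1},{"linear":[0,0,0],"delta_rot":[8.4,0,0],"fingers":1}]';python3 -c "
from h import *
plan([545,160,210],-4.4)"
```

```text
time: 8.85
tool_pos: [581.3, 24.9, 209.9]
tcp_rot: [0.287, 1.57, 0.101]
contact_force: [0.7, -0.5, -0.0]
grip_width: 89.2
time: 9.35
tool_pos: [581.3, 24.9, 209.6]
tcp_rot: [-2.968, 1.571, 2.396]
contact_force: [-0.6, 1.0, 0.1]
grip_width: 91.8
time: 9.85
tool_pos: [581.3, 24.9, 209.6]
tcp_rot: [-2.398, 1.571, 2.233]
contact_force: [-0.6, 0.1, -0.2]
grip_width: 91.8
t 9.85 p [581.28  24.95 209.59] jaw -4.7 xax [-0.  0. -1.] q [-0.09  0.45  1.37  0.    1.32 -0.01] F [-0.57  0.07 -0.17]
rotvec deg (tool) [-0.25 -0.    0.  ]
then linear cm [ -0.04  -4.65 -13.19]
```

```bash
python3 -m crank '[{"linear":[0,-1.5,-4.4],"delta_rot":[0,0,0],"fingers":1},{"linear":[0,-1.5,-4.4],"delta_rot":[0,0,0],"fingers":1},{"linear":[0,-1.6,-4.4],"delta_rot":[0,0,0],"fingers":1},{"linear":[0,0,0],"delta_rot":[0,0,0],"fingers":1},{"linear":[0,0,0],"delta_rot":[0,0,0],"fingers":1}]';  python3 - <<'E'
from h import *
from plant import capture
plan()
for n in("top","wrist","scene"): np.savez(n+"8.npz",**capture(n))
t=load("top8");w=load("wrist8");s=load("scene8")
cv2.imwrite("pics/st8.png",np.hstack([cv2.resize(s["image"][90:270,240:420],None,fx=2.2,fy=2.2),cv2.resize(t["image"][120:300,235:415],None,fx=2.2,fy=2.2)]))
E
```

```text
time: 10.35
tool_pos: [545.1, 160.8, 209.7]
tcp_rot: [0.729, 1.57, -0.914]
contact_force: [-0.0, -0.3, -0.3]
grip_width: 91.9
t 10.35 p [545.09 160.8  209.73] jaw -4.2 xax [ 0. -0. -1.] q [ 0.15  0.43  1.41 -0.    1.3   0.23] F [-0.02 -0.31 -0.3 ]
```

View pics/st8.png

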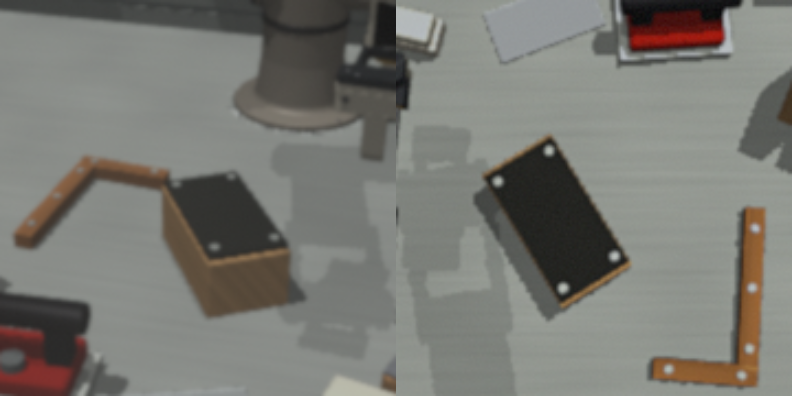

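Tipped: the rest lies pad up, with its pad corners in the crop at (485,177), (548,137), (630,263) and (562,305). From here I'll measure by masking the pad in the top view.

```bash
cat >> h.py <<'E'
HOME=np.array([430.1,-194.9]); HA=np.radians(-4.4)
EX=np.array([np.cos(HA),np.sin(HA)]); EY=np.array([-EX[1],EX[0]])
def rest(t,thr=48):
    m=(t["image"].max(2)<thr).astype(np.uint8); m[:,:205]=0; m[:130]=0; m[330:]=0; m[:,430:]=0
    m=cv2.morphologyEx(m,cv2.MORPH_CLOSE,np.ones((7,7)))
    c=max(cv2.findContours(m,cv2.RETR_EXTERNAL,cv2.CHAIN_APPROX_NONE)[0],key=cv2.contourArea)
    r=ray(t,c[:,0]+0.0,84)[:,:2].astype(np.float32); ce,sz,a=cv2.minAreaRect(r)
    if sz[0]<sz[1]: a+=90
    a=(a+90)%180-90; d=np.array(ce)-HOME
    print("rest",np.array(ce),"size",np.array(sz),"ang",round(a,2),"in home x,y",d@EX,d@EY); return np.array(ce),a
E
python3 -c "
from h import *
rest(load('top8'))
t=load('top8');print(t['image'][225,290],t['image'][200,200:330:10].max(1))"
```

```text
rest [506.54 -13.56] size [174.13  91.43] ang 31.38 in home x,y 62.30322193796121 186.665240679768
[46 54 60] [ 29 113  83  99 134 131 132 133 107  36  39  36 151]
```

```bash
python3 - <<'E'
from h import *
t=load("top0"); m=(t["image"].max(2)<48).astype(np.uint8); m[:185]=0;m[275:]=0;m[:,165:]=0;m[:,90]=0
m=cv2.morphologyEx(m,cv2.MORPH_CLOSE,np.ones((7,7)))
c=max(cv2.findContours(m,cv2.RETR_EXTERNAL,cv2.CHAIN_APPROX_NONE)[0],key=cv2.contourArea)
r=ray(t,c[:,0]+0.0,84)[:,:2].astype(np.float32);R=cv2.minAreaRect(r);print(R)
c0=np.array(R[0]);print("home from fixed",c0-660*EY)
plan([490,150,40],-4.4)
E
```

```text
((486.593994140625, 460.1792907714844), (93.09674835205078, 174.62835693359375), 84.98468780517578)
home from fixed [ 435.96 -197.88]
t 10.5 p [545.69 158.74 209.64] jaw -4.4 xax [ 0. -0. -1.] q [ 0.15  0.43  1.41 -0.    1.3   0.23] F [-0.94 -0.37  0.09]
rotvec deg (tool) [ 0.    0.02 -0.01]
then linear cm [16.96 -5.49  1.3 ]
```

```bash
sed -i 's/HOME=.*/HOME=np.array([431.,-196.]); HA=np.radians(-4.7)/' h.py
python3 -m crank '[{"linear":[0,-2.7,0.6],"delta_rot":[0.3,0,0],"fingers":1},{"linear":[0,-2.8,0.7],"delta_rot":[0,0,0],"fingers":1},{"linear":[4.5,0,0],"delta_rot":[0,0,0],"fingers":1},{"linear":[4.5,0,0],"delta_rot":[0,0,0],"fingers":1},{"linear":[4.5,0,0],"delta_rot":[0,0,0],"fingers":1}]'; python3 -m crank '[{"linear":[3.4,0,0],"delta_rot":[0,0,0],"fingers":1},{"linear":[0,0,1],"delta_rot":[0,0,0],"fingers":1},{"linear":[0,0,2],"delta_rot":[0,0,0],"fingers":1},{"linear":[0,0,2],"delta_rot":[0,0,0],"fingers":1},{"linear":[0,0,2],"delta_rot":[0,0,0],"fingers":1}]'; python3 -m crank '[{"linear":[0,0,1],"delta_rot":[0,0,0],"fingers":1},{"linear":[0,0,1],"delta_rot":[0,0,0],"fingers":1},{"linear":[0,0,1],"delta_rot":[0,0,0],"fingers":1},{"linear":[0,0,1],"delta_rot":[0,0,0],"fingers":1},{"linear":[0,0,0],"delta_rot":[0,0,0],"fingers":1}]'; python3 -c "
from h import *
from plant import capture
plan()
t=capture('top');np.savez('top9.npz',**t);rest(t)"
```

```text
time: 11.0
tool_pos: [490.2, 149.8, 74.0]
tcp_rot: [1.768, 1.568, 0.114]
contact_force: [0.2, 0.2, 0.2]
grip_width: 91.9
time: 11.5
tool_pos: [485.0, 79.6, 42.7]
tcp_rot: [1.722, 1.568, 0.069]
contact_force: [0.3, 4.5, 0.2]
grip_width: 91.9
time: 12.0
tool_pos: [480.5, 40.4, 40.8]
tcp_rot: [-0.272, 1.57, -1.924]
contact_force: [0.7, 0.7, -0.1]
grip_width: 91.7
t 12.0 p [480.45  40.37  40.81] jaw -4.7 xax [-0. -0. -1.] q [-0.07  0.49  1.86 -0.    0.79  0.01] F [ 0.66  0.71 -0.14]
rest [499.27 -22.41] size [173.68 131.57] ang 21.0 in home x,y 53.81864432010112 178.60323514697703
```

```bash
python3 -m crank '[{"linear":[0,0,1],"delta_rot":[0,0,0],"fingers":1},{"linear":[0,0,1],"delta_rot":[0,0,0],"fingers":1},{"linear":[0,0,1],"delta_rot":[0,0,0],"fingers":1},{"linear":[0,0,1],"delta_rot":[0,0,0],"fingers":1},{"linear":[0,0,1],"delta_rot":[0,0,0],"fingers":1}]'; python3 -m crank '[{"linear":[0,0,1],"delta_rot":[0,0,0],"fingers":1},{"linear":[0,0,1],"delta_rot":[0,0,0],"fingers":1},{"linear":[0,0,1],"delta_rot":[0,0,0],"fingers":1},{"linear":[0,0,1],"delta_rot":[0,0,0],"fingers":1},{"linear":[0,0,0],"delta_rot":[0,0,0],"fingers":1}]'; python3 - <<'E'
from h import *
from plant import capture
plan()
t=capture('top');np.savez('top10.npz',**t);s=capture("scene")
cv2.imwrite("pics/t10.png",np.hstack([cv2.resize(t["image"][130:310,235:415],None,fx=2.2,fy=2.2),cv2.resize(s["image"][90:270,240:420],None,fx=2.2,fy=2.2)]))
E
```

```text
time: 12.55
tool_pos: [476.4, -9.2, 40.7]
tcp_rot: [2.491, 1.571, 0.839]
contact_force: [0.9, 3.5, -1.0]
grip_width: 91.9
time: 13.05
tool_pos: [473.1, -49.7, 40.7]
tcp_rot: [-0.475, 1.57, -2.128]
contact_force: [0.4, 0.1, 0.1]
grip_width: 91.7
t 13.05 p [473.06 -49.66  40.69] jaw -4.7 xax [-0. -0. -1.] q [-0.27  0.48  1.88 -0.    0.78 -0.18] F [0.45 0.11 0.11]
```

View pics/t10.png

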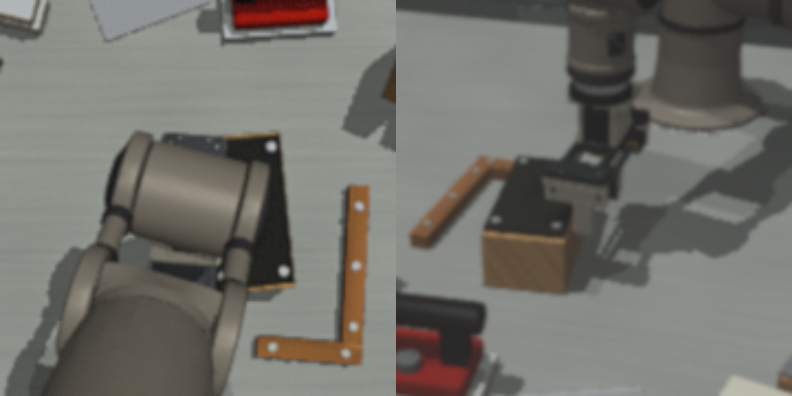

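```bash
python3 - <<'E'
from h import *
t=load("top10")
q=ray(t,np.array([(278,133),(294,288)])/2.2+[234.7,129.7],84)[:,:2];d=q[0]-q[1]
print(q,np.degrees(np.arctan2(d[1],d[0])),[( (p-HOME)@EX,(p-HOME)@EY) for p in q])
o,_=st();p=o["tool_pos"][:2];print("tcp home",(p-HOME)@EX,(p-HOME)@EY)
E
```

```text
[[ 583.38 -157.87]
 [ 397.82 -172.33]] 4.454931273968276 [(np.float64(148.7465405827185), np.float64(50.48562449107043)), (np.float64(-35.007652808873026), np.float64(20.87225280273338))]
tcp home 29.71360786486658 150.25939056194568
```

The rest is still about 9° off square, at x≈+57, with about 70 mm left to the side batten. I'll push on so the two fingers square it up.

```bash
python3 -m crank '[{"linear":[0,0.5,1],"delta_rot":[0,0,0],"fingers":1},{"linear":[0,0,1],"delta_rot":[0,0,0],"fingers":1},{"linear":[0,0,1],"delta_rot":[0,0,0],"fingers":1},{"linear":[0,0,1],"delta_rot":[0,0,0],"fingers":1},{"linear":[0,0,0],"delta_rot":[0,0,0],"fingers":1}]'; python3 -m crank '[{"linear":[0,0,-2],"delta_rot":[0,0,0],"fingers":1},{"linear":[0,0,-4.5],"delta_rot":[0,0,0],"fingers":1},{"linear":[0,0,-4.5],"delta_rot":[0,0,0],"fingers":1},{"linear":[-4.5,0,0],"delta_rot":[0,0,0],"fingers":1},{"linear":[-4.5,0,0],"delta_rot":[0,0,0],"fingers":1}]'; python3 - <<'E'
from h import *
from plant import capture
plan()
t=capture('top');np.savez('top11.npz',**t);rest(t)
w=capture('wrist');np.savez('w11.npz',**w)
E
```

```text
time: 13.65
tool_pos: [474.9, -90.0, 40.7]
tcp_rot: [0.033, 1.57, -1.62]
contact_force: [1.2, -0.4, 0.7]
grip_width: 91.8
time: 14.15
tool_pos: [482.5, 22.4, 130.6]
tcp_rot: [-1.477, 1.566, -3.126]
contact_force: [2.3, -0.1, -0.3]
grip_width: 92.1
t 14.15 p [482.54  22.41 130.63] jaw -4.5 xax [-0. -0. -1.] q [-0.11  0.36  1.76 -0.    1.03 -0.03] F [ 2.32 -0.08 -0.29]
rest [ 482.86 -149.72] size [ 93.63 173.59] ang -4.53 in home x,y 47.89301714364804 50.370101045742054
```

```bash
python3 - <<'E'
from h import *
t=load("top0")
print("slotted",ray(t,[(425,157),(438,126),(471,138),(459,170)],190)[:,:2])
P=HOME+195*EX+50.5*EY; print(P); plan([*P,180],-94.7)
E
```

```text
slotted [[ 643.98 -301.84]
 [ 721.75 -337.35]
 [ 690.66 -415.51]
 [ 611.26 -381.46]]
[ 629.48 -161.65]
t 14.25 p [487.22  21.06 135.9 ] jaw -4.6 xax [ 0.01 -0.   -1.  ] q [-0.11  0.35  1.75 -0.    1.02 -0.03] F [ 1.42 -0.63 -0.33]
rotvec deg (tool) [-89.87   0.51  -0.43]
then linear cm [ -4.41 -17.04  15.67]
```

```bash
python3 -m crank '[{"linear":[-4.4,0,0],"delta_rot":[-8.2,0,0],"fingers":0.6},{"linear":[0,0,0],"delta_rot":[-8.2,0,0],"fingers":0.6},{"linear":[0,0,0],"delta_rot":[-8.2,0,0],"fingers":0.6},{"linear":[0,0,0],"delta_rot":[-8.2,0,0],"fingers":0.6},{"linear":[0,0,0],"delta_rot":[-8.2,0,0],"fingers":0.6}]'; python3 -m crank '[{"linear":[0,0,0],"delta_rot":[-8.2,0,0],"fingers":0.6},{"linear":[0,0,0],"delta_rot":[-8.2,0,0],"fingers":0.6},{"linear":[0,0,0],"delta_rot":[-8.2,0,0],"fingers":0.6},{"linear":[0,0,0],"delta_rot":[-8.2,0,0],"fingers":0.6},{"linear":[0,0,0],"delta_rot":[-8.2,0,0],"fingers":0.6}]'; python3 -m crank '[{"linear":[0,0,0],"delta_rot":[-8,0,0],"fingers":0.6},{"linear":[0,-3.4,3.1],"delta_rot":[0,0,0],"fingers":0.6},{"linear":[0,-3.4,3.1],"delta_rot":[0,0,0],"fingers":0.6},{"linear":[0,-3.4,3.1],"delta_rot":[0,0,0],"fingers":0.6},{"linear":[0,-3.4,3.1],"delta_rot":[0,0,0],"fingers":0.6}]';python3 -m crank '[{"linear":[0,-3.4,3.1],"delta_rot":[0,0,0],"fingers":0.6},{"linear":[0,0,0],"delta_rot":[0,0,0],"fingers":0.6},{"linear":[0,0,0],"delta_rot":[0,0,0],"fingers":0.6},{"linear":[0,0,0],"delta_rot":[0,0,0],"fingers":0.6},{"linear":[0,0,0],"delta_rot":[0,0,0],"fingers":0.6}]'; python3 - <<'E'
from h import *
P=HOME+195*EX+50.5*EY;  plan([*P,40],85.3)
E
```

```text
time: 14.75
tool_pos: [483.5, 20.7, 174.2]
tcp_rot: [-1.738, 1.57, -2.668]
contact_force: [0.4, 0.5, -0.4]
grip_width: 57.3
time: 15.25
tool_pos: [483.4, 20.7, 174.1]
tcp_rot: [-2.594, 1.57, -2.809]
contact_force: [0.4, 0.4, -0.3]
grip_width: 54.8
time: 15.75
tool_pos: [596.9, -126.3, 174.0]
tcp_rot: [-2.948, 1.57, -3.029]
contact_force: [0.7, 0.0, -0.2]
grip_width: 55.3
time: 16.25
tool_pos: [624.1, -159.6, 175.0]
tcp_rot: [2.451, 1.57, 2.371]
contact_force: [0.1, -0.4, -0.6]
grip_width: 55.0
t 16.25 p [ 624.08 -159.58  174.99] jaw 85.4 xax [-0.  0. -1.] q [-0.37  0.59  1.23  0.    1.32 -1.86] F [ 0.09 -0.41 -0.56]
rotvec deg (tool) [ 0.14 -0.01 -0.01]
then linear cm [13.5  -0.16  0.55]
```

```bash
python3 -m crank '[{"linear":[4.5,-0.1,0.5],"delta_rot":[0,0,0],"fingers":0.6},{"linear":[4.5,0,0],"delta_rot":[0,0,0],"fingers":0.6},{"linear":[4.5,0,0],"delta_rot":[0,0,0],"fingers":0.6},{"linear":[0,0,0],"delta_rot":[0,0,0],"fingers":0.6},{"linear":[0,0,-2],"delta_rot":[0,0,0],"fingers":0.6}]'; python3 -m crank '[{"linear":[0,0,-1.2],"delta_rot":[0,0,0],"fingers":0.6},{"linear":[0,0,-1],"delta_rot":[0,0,0],"fingers":0.6},{"linear":[0,0,-1],"delta_rot":[0,0,0],"fingers":0.6},{"linear":[0,0,-1],"delta_rot":[0,0,0],"fingers":0.6},{"linear":[0,0,0],"delta_rot":[0,0,0],"fingers":0.6}]'; python3 - <<'E'
from h import *
P=HOME+114*EX+50.5*EY;  plan([*P,40],85.3)
E
```

```text
time: 16.75
tool_pos: [610.9, -160.0, 40.4]
tcp_rot: [-0.152, 1.569, -0.231]
contact_force: [1.3, 0.1, 0.3]
grip_width: 55.2
time: 17.25
tool_pos: [568.2, -157.0, 42.7]
tcp_rot: [-0.316, 1.568, -0.396]
contact_force: [-0.9, -0.6, -0.2]
grip_width: 55.4
t 17.25 p [ 568.21 -156.95   42.71] jaw 85.4 xax [ 0. -0. -1.] q [-0.4   0.64  1.55  0.    0.95 -1.89] F [-0.85 -0.6  -0.22]
rotvec deg (tool) [0.11 0.17 0.05]
then linear cm [ 0.27  0.03 -1.95]
```

Push 2 cm more, then back off, lift, and go to the +y side for the side batten.

```bash
python3 -m crank '[{"linear":[0,0,-1],"delta_rot":[0,0,0],"fingers":0.6},{"linear":[0,0,-0.9],"delta_rot":[0,0,0],"fingers":0.6},{"linear":[0,0,0],"delta_rot":[0,0,0],"fingers":0.6},{"linear":[0,0,2.5],"delta_rot":[0,0,0],"fingers":1},{"linear":[-3,0,1],"delta_rot":[0,0,0],"fingers":1}]'; python3 -m crank '[{"linear":[-4.5,0,0],"delta_rot":[8.2,0,0],"fingers":1},{"linear":[-4.5,0,0],"delta_rot":[8.2,0,0],"fingers":1},{"linear":[0,0,0],"delta_rot":[8.2,0,0],"fingers":1},{"linear":[0,0,0],"delta_rot":[8.2,0,0],"fingers":1},{"linear":[0,0,0],"delta_rot":[8.2,0,0],"fingers":1}]'; python3 -m crank '[{"linear":[0,0,0],"delta_rot":[8.2,0,0],"fingers":1},{"linear":[0,0,0],"delta_rot":[8.2,0,0],"fingers":1},{"linear":[0,0,0],"delta_rot":[8.2,0,0],"fingers":1},{"linear":[0,0,0],"delta_rot":[8.2,0,0],"fingers":1},{"linear":[0,0,0],"delta_rot":[8.2,0,0],"fingers":1}]'; python3 -m crank '[{"linear":[0,0,0],"delta_rot":[8,0,0],"fingers":1},{"linear":[0,0,-4.5],"delta_rot":[0,0,0],"fingers":1},{"linear":[0,0,-4.5],"delta_rot":[0,0,0],"fingers":1},{"linear":[0,0,-4.5],"delta_rot":[0,0,0],"fingers":1},{"linear":[0,0,-4.5],"delta_rot":[0,0,0],"fingers":1}]'; python3 - <<'E'
from h import *
from plant import capture
t=capture('top');np.savez('top12.npz',**t);rest(t)
P=HOME+0*EX+150*EY;  plan([*P,160],-4.7)
E
```

```text
time: 17.75
tool_pos: [582.7, -157.5, 67.2]
tcp_rot: [2.814, 1.564, 2.734]
contact_force: [0.4, 0.4, -0.1]
grip_width: 66.6
time: 18.25
tool_pos: [583.7, -158.2, 160.7]
tcp_rot: [-0.083, 1.571, -0.885]
contact_force: [0.4, -0.7, -0.3]
grip_width: 92.0
time: 18.75
tool_pos: [583.6, -158.2, 160.1]
tcp_rot: [-1.934, 1.57, 2.832]
contact_force: [0.4, -0.6, -0.5]
grip_width: 91.8
time: 19.25
tool_pos: [598.0, 22.7, 160.2]
tcp_rot: [-1.489, 1.57, -3.141]
contact_force: [-0.4, -0.2, 0.1]
grip_width: 91.7
rest [ 444.32 -147.85] size [ 91.29 173.28] ang -4.64 in home x,y 9.327419531349602 49.08111006705613
t 19.3 p [597.96  29.81 160.29] jaw -4.4 xax [-0.  0. -1.] q [-0.08  0.52  1.4   0.    1.22 -0.01] F [-1.31  4.91  0.29]
rotvec deg (tool) [ 0.31 -0.22  0.04]
then linear cm [  0.03 -14.79   8.87]
```

```bash
python3 -m crank '[{"linear":[0,-3.6,2],"delta_rot":[0.3,0,0],"fingers":1},{"linear":[0,-3.6,2],"delta_rot":[0,0,0],"fingers":1},{"linear":[0,-3.6,2],"delta_rot":[0,0,0],"fingers":1},{"linear":[0,-3.5,2],"delta_rot":[0,0,0],"fingers":1},{"linear":[4,0,0],"delta_rot":[0,0,0],"fingers":1}]'; python3 -m crank '[{"linear":[4,0,0],"delta_rot":[0,0,0],"fingers":1},{"linear":[4,0,0],"delta_rot":[0,0,0],"fingers":1},{"linear":[0,0,1],"delta_rot":[0,0,0],"fingers":1},{"linear":[0,0,1],"delta_rot":[0,0,0],"fingers":1},{"linear":[0,0,1],"delta_rot":[0,0,0],"fingers":1}]'; python3 - <<'E'
from h import *
P=HOME+5*EX+60*EY;  plan([*P,40],-4.7)
E
```

```text
time: 19.8
tool_pos: [448.7, -48.4, 123.9]
tcp_rot: [1.292, 1.563, -0.366]
contact_force: [1.6, -0.6, -0.5]
grip_width: 91.9
time: 20.3
tool_pos: [447.8, -78.0, 41.6]
tcp_rot: [1.302, 1.568, -0.354]
contact_force: [-0.1, -0.0, 0.6]
grip_width: 91.9
t 20.3 p [447.81 -78.03  41.63] jaw -4.9 xax [ 0. -0. -1.] q [-0.34  0.45  1.94 -0.    0.75 -0.26] F [-0.08 -0.03  0.64]
rotvec deg (tool) [-0.22  0.05 -0.18]
then linear cm [ 0.16 -0.21  5.89]
```

```bash
python3 -m crank '[{"linear":[0,0,1],"delta_rot":[-0.2,0,0],"fingers":1},{"linear":[0,0,1],"delta_rot":[0,0,0],"fingers":1},{"linear":[0,0,1],"delta_rot":[0,0,0],"fingers":1},{"linear":[0,0,1],"delta_rot":[0,0,0],"fingers":1},{"linear":[0,0,0.6],"delta_rot":[0,0,0],"fingers":1}]'; python3 -m crank '[{"linear":[0,0,0.3],"delta_rot":[0,0,0],"fingers":1},{"linear":[0,0,0.2],"delta_rot":[0,0,0],"fingers":1},{"linear":[0,0,0.1],"delta_rot":[0,0,0],"fingers":1},{"linear":[0,0,0.1],"delta_rot":[0,0,0],"fingers":1},{"linear":[0,0,0.1],"delta_rot":[0,0,0],"fingers":1}]'; python3 - <<'E'
from h import *
P=HOME+5*EX+60*EY;  plan([*P,40],-4.7)
E
```

```text
time: 20.8
tool_pos: [443.0, -123.0, 40.8]
tcp_rot: [1.787, 1.569, 0.133]
contact_force: [0.5, 6.0, 4.3]
grip_width: 92.1
time: 21.3
tool_pos: [442.1, -130.1, 40.4]
tcp_rot: [2.269, 1.57, 0.616]
contact_force: [0.4, 6.3, 5.3]
grip_width: 91.6
t 21.3 p [ 442.12 -130.1    40.38] jaw -4.7 xax [ 0.  0. -1.] q [-0.45  0.46  1.92  0.    0.76 -0.37] F [0.38 6.28 5.3 ]
rotvec deg (tool) [-0.04 -0.04 -0.04]
then linear cm [ 0.04 -0.07  0.66]
```

```bash
python3 -m crank '[{"linear":[0,0,0.1],"delta_rot":[0,0,0],"fingers":1},{"linear":[0,0,0.1],"delta_rot":[0,0,0],"fingers":1},{"linear":[0,0,0.1],"delta_rot":[0,0,0],"fingers":1},{"linear":[0,0,0],"delta_rot":[0,0,0],"fingers":1},{"linear":[0,0,0],"delta_rot":[0,0,0],"fingers":1}]'; python3 -m crank '[{"linear":[0,0,0.1],"delta_rot":[0,0,0],"fingers":1},{"linear":[0,0,0.1],"delta_rot":[0,0,0],"fingers":1},{"linear":[0,0,0],"delta_rot":[0,0,0],"fingers":1},{"linear":[0,0,0],"delta_rot":[0,0,0],"fingers":1},{"linear":[0,0,0],"delta_rot":[0,0,0],"fingers":1}]'
```

```text
time: 21.8
tool_pos: [441.9, -133.2, 40.4]
tcp_rot: [2.055, 1.57, 0.402]
contact_force: [0.6, 4.9, 3.9]
grip_width: 91.9
time: 22.3
tool_pos: [441.7, -135.2, 40.3]
tcp_rot: [2.129, 1.57, 0.476]
contact_force: [0.4, 5.7, 3.8]
grip_width: 91.8
```

```bash
python3 -m crank '[{"linear":[0,0,0.1],"delta_rot":[0,0,0],"fingers":1},{"linear":[0,0,0],"delta_rot":[0,0,0],"fingers":1},{"linear":[0,0,0],"delta_rot":[0,0,0],"fingers":1},{"linear":[0,0,0],"delta_rot":[0,0,0],"fingers":1},{"linear":[0,0,0],"delta_rot":[0,0,0],"fingers":1}]'
```

```text
time: 22.8
tool_pos: [441.6, -136.1, 40.3]
tcp_rot: [2.188, 1.57, 0.535]
contact_force: [0.4, 5.3, 3.3]
grip_width: 91.8
```

```bash
for i in 1 2; do python3 -m crank '[{"linear":[0,0,0.1],"delta_rot":[0,0,0],"fingers":1},{"linear":[0,0,0],"delta_rot":[0,0,0],"fingers":1},{"linear":[0,0,0],"delta_rot":[0,0,0],"fingers":1},{"linear":[0,0,0],"delta_rot":[0,0,0],"fingers":1},{"linear":[0,0,0],"delta_rot":[0,0,0],"fingers":1}]' | grep -v rot; done
```

```text
time: 23.3
tool_pos: [441.6, -137.0, 40.3]
contact_force: [1.5, 6.0, 3.7]
grip_width: 91.7
time: 23.8
tool_pos: [441.7, -137.2, 40.3]
contact_force: [4.0, 10.6, 3.8]
grip_width: 92.1
```

```bash
for i in 1 2; do python3 -m crank '[{"linear":[0,0,0.1],"delta_rot":[0,0,0],"fingers":1},{"linear":[0,0,0],"delta_rot":[0,0,0],"fingers":1},{"linear":[0,0,0],"delta_rot":[0,0,0],"fingers":1},{"linear":[0,0,0],"delta_rot":[0,0,0],"fingers":1},{"linear":[0,0,0],"delta_rot":[0,0,0],"fingers":1}]' | grep -v rot; done; python3 -c "
from h import *
plan()"
```

```text
time: 24.3
tool_pos: [441.8, -137.2, 40.3]
contact_force: [5.2, 15.2, 5.7]
grip_width: 92.0
time: 24.8
tool_pos: [441.8, -137.3, 40.4]
contact_force: [6.2, 20.7, 8.9]
grip_width: 91.5
t 24.8 p [ 441.79 -137.3    40.42] jaw -4.9 xax [ 0.  0. -1.] q [-0.47  0.47  1.91  0.01  0.76 -0.39] F [ 6.17 20.66  8.88]
```

Seated on the side batten: force rose 6→21 N with no motion. Back off and check the pose, then do the end.

```bash
python3 -m crank '[{"linear":[0,0,-0.5],"delta_rot":[0,0,0],"fingers":1},{"linear":[0,0,-3],"delta_rot":[0,0,0],"fingers":1},{"linear":[0,0,-4.5],"delta_rot":[0,0,0],"fingers":0.6},{"linear":[-4.5,0,-4.5],"delta_rot":[0,0,0],"fingers":0.6},{"linear":[-4.5,0,-4.5],"delta_rot":[0,0,0],"fingers":0.6}]' | grep pos; python3 -m crank '[{"linear":[-4.5,0,0],"delta_rot":[-8.2,0,0],"fingers":0.6},{"linear":[0,0,0],"delta_rot":[-8.2,0,0],"fingers":0.6},{"linear":[0,0,0],"delta_rot":[-8.2,0,0],"fingers":0.6},{"linear":[0,0,0],"delta_rot":[-8.2,0,0],"fingers":0.6},{"linear":[0,0,0],"delta_rot":[-8.2,0,0],"fingers":0.6}]' | grep pos; python3 -m crank '[{"linear":[0,0,0],"delta_rot":[-8.2,0,0],"fingers":0.6},{"linear":[0,0,0],"delta_rot":[-8.2,0,0],"fingers":0.6},{"linear":[0,0,0],"delta_rot":[-8.2,0,0],"fingers":0.6},{"linear":[0,0,0],"delta_rot":[-8.2,0,0],"fingers":0.6},{"linear":[0,0,0],"delta_rot":[-8.2,0,0],"fingers":0.6}]' | grep pos; python3 -m crank '[{"linear":[0,0,0],"delta_rot":[-8,0,0],"fingers":0.6},{"linear":[0,0,4],"delta_rot":[0,0,0],"fingers":0.6},{"linear":[0,0,4],"delta_rot":[0,0,0],"fingers":0.6},{"linear":[0,0,4],"delta_rot":[0,0,0],"fingers":0.6},{"linear":[0,0,0],"delta_rot":[0,0,0],"fingers":0.6}]' | grep pos; python3 - <<'E'
from h import *
from plant import capture
t=capture('top');np.savez('top13.npz',**t);rest(t)
P=HOME+150*EX+0*EY;  plan([*P,160],85.3)
E
```

```text
tool_pos: [452.8, 10.8, 110.9]
tool_pos: [453.7, 9.3, 155.9]
tool_pos: [453.6, 9.2, 155.7]
tool_pos: [577.0, -1.4, 154.9]
rest [ 439.14 -195.68] size [ 91.69 173.42] ang -4.89 in home x,y 8.091072993192396 0.9863249252712776
t 26.85 p [574.44  -0.95 154.68] jaw 85.3 xax [-0. -0. -1.] q [-0.13  0.49  1.48 -0.    1.18 -1.62] F [-1.17  0.21 -0.14]
rotvec deg (tool) [-0.05  0.    0.04]
then linear cm [ -0.53 -20.62   2.3 ]
```

```bash
python3 -m crank '[{"linear":[0,-4.1,0.6],"delta_rot":[0,0,0],"fingers":0.6},{"linear":[0,-4.1,0.6],"delta_rot":[0,0,0],"fingers":0.6},{"linear":[0,-4.1,0.6],"delta_rot":[0,0,0],"fingers":0.6},{"linear":[0,-4.1,0.5],"delta_rot":[0,0,0],"fingers":0.6},{"linear":[0,-4.1,0],"delta_rot":[0,0,0],"fingers":0.6}]' | grep pos; python3 -m crank '[{"linear":[3.8,0,0],"delta_rot":[0,0,0],"fingers":0.6},{"linear":[3.8,0,0],"delta_rot":[0,0,0],"fingers":0.6},{"linear":[3.9,0,0],"delta_rot":[0,0,0],"fingers":0.6},{"linear":[0,0,-1],"delta_rot":[0,0,0],"fingers":0.6},{"linear":[0,0,-1],"delta_rot":[0,0,0],"fingers":0.6}]'; python3 - <<'E'
from h import *
P=HOME+105*EX+0*EY;  plan([*P,40],85.3)
E
```

```text
tool_pos: [578.1, -207.8, 155.8]
time: 27.85
tool_pos: [557.2, -204.1, 39.3]
tcp_rot: [2.852, 1.568, 2.77]
contact_force: [0.3, -0.2, 0.4]
grip_width: 55.0
t 27.85 p [ 557.18 -204.12   39.35] jaw 85.3 xax [-0.  0. -1.] q [-0.48  0.65  1.54 -0.    0.96 -1.97] F [ 0.27 -0.17  0.44]
rotvec deg (tool) [-0.02 -0.17 -0.05]
then linear cm [-0.07 -0.22 -2.14]
```

```bash
python3 -m crank '[{"linear":[0,0,-0.5],"delta_rot":[0,0,0],"fingers":0.6},{"linear":[0,0,-0.5],"delta_rot":[0,0,0],"fingers":0.6},{"linear":[0,0,-0.4],"delta_rot":[0,0,0],"fingers":0.6},{"linear":[0,0,-0.2],"delta_rot":[0,0,0],"fingers":0.6},{"linear":[0,0,0],"delta_rot":[0,0,0],"fingers":0.6}]'|grep -v rot; for i in 1 2; do python3 -m crank '[{"linear":[0,0,-0.1],"delta_rot":[0,0,0],"fingers":0.6},{"linear":[0,0,-0.1],"delta_rot":[0,0,0],"fingers":0.6},{"linear":[0,0,0],"delta_rot":[0,0,0],"fingers":0.6},{"linear":[0,0,0],"delta_rot":[0,0,0],"fingers":0.6},{"linear":[0,0,0],"delta_rot":[0,0,0],"fingers":0.6}]' | grep -v rot; done
```

```text
time: 28.35
tool_pos: [544.4, -203.5, 41.4]
contact_force: [4.6, -0.0, 2.0]
grip_width: 55.2
time: 28.85
tool_pos: [543.2, -203.4, 41.4]
contact_force: [6.0, 0.6, 3.3]
grip_width: 55.3
time: 29.35
tool_pos: [541.2, -203.2, 41.4]
contact_force: [6.9, 1.2, 4.1]
grip_width: 55.1
```

```bash
for i in 1 2 3; do python3 -m crank '[{"linear":[0,0,-0.1],"delta_rot":[0,0,0],"fingers":0.6},{"linear":[0,0,0],"delta_rot":[0,0,0],"fingers":0.6},{"linear":[0,0,0],"delta_rot":[0,0,0],"fingers":0.6},{"linear":[0,0,0],"delta_rot":[0,0,0],"fingers":0.6},{"linear":[0,0,0],"delta_rot":[0,0,0],"fingers":0.6}]' | grep -v rot; done
```

```text
time: 29.85
tool_pos: [540.3, -203.1, 41.4]
contact_force: [5.3, 0.9, 4.7]
grip_width: 55.2
time: 30.35
tool_pos: [539.3, -203.0, 41.4]
contact_force: [5.8, 0.8, 4.1]
grip_width: 54.9
time: 30.85
tool_pos: [538.3, -203.0, 41.4]
contact_force: [5.4, 2.2, 3.5]
grip_width: 55.3
```

```bash
for i in 1 2 3; do python3 -m crank '[{"linear":[0,0,-0.1],"delta_rot":[0,0,0],"fingers":0.6},{"linear":[0,0,0],"delta_rot":[0,0,0],"fingers":0.6},{"linear":[0,0,0],"delta_rot":[0,0,0],"fingers":0.6},{"linear":[0,0,0],"delta_rot":[0,0,0],"fingers":0.6},{"linear":[0,0,0],"delta_rot":[0,0,0],"fingers":0.6}]' | grep -v rot; done
```

```text
time: 31.35
tool_pos: [537.3, -202.9, 41.4]
contact_force: [6.2, 0.5, 3.4]
grip_width: 55.2
time: 31.85
tool_pos: [536.3, -202.8, 41.4]
contact_force: [5.7, 0.9, 4.1]
grip_width: 55.2
time: 32.35
tool_pos: [535.5, -202.7, 41.4]
contact_force: [6.3, 0.6, 2.6]
grip_width: 55.2
```

```bash
for i in 1 2 3; do python3 -m crank '[{"linear":[0,0,-0.1],"delta_rot":[0,0,0],"fingers":0.6},{"linear":[0,0,0],"delta_rot":[0,0,0],"fingers":0.6},{"linear":[0,0,0],"delta_rot":[0,0,0],"fingers":0.6},{"linear":[0,0,0],"delta_rot":[0,0,0],"fingers":0.6},{"linear":[0,0,0],"delta_rot":[0,0,0],"fingers":0.6}]' | grep -v rot; done
```

```text
time: 32.85
tool_pos: [535.5, -202.9, 41.4]
contact_force: [9.6, 1.2, 2.1]
grip_width: 55.0
time: 33.35
tool_pos: [535.4, -202.9, 41.7]
contact_force: [12.3, 1.3, -0.5]
grip_width: 55.2
time: 33.85
tool_pos: [535.4, -203.0, 42.0]
contact_force: [15.3, 1.8, -0.5]
grip_width: 55.0
```

The end batten is seated: force rose 6→15 N with no motion. Back off, measure, and re-confirm the side.

```bash
python3 -m crank '[{"linear":[0,0,0.5],"delta_rot":[0,0,0],"fingers":0.6},{"linear":[0,0,2.5],"delta_rot":[0,0,0],"fingers":1},{"linear":[-3.5,0,0],"delta_rot":[0,0,0],"fingers":1},{"linear":[-4.5,0,0],"delta_rot":[0,0,0],"fingers":1},{"linear":[-4.5,0,0],"delta_rot":[0,0,0],"fingers":1}]' | grep pos; python3 -m crank '[{"linear":[0,4.4,0],"delta_rot":[0,0,0],"fingers":1},{"linear":[0,4.4,0],"delta_rot":[0,0,0],"fingers":1},{"linear":[0,4.4,0],"delta_rot":[0,0,0],"fingers":1},{"linear":[0,4.4,0],"delta_rot":[0,0,0],"fingers":1},{"linear":[0,0,0],"delta_rot":[8.2,0,0],"fingers":1}]' | grep pos;  python3 - <<'E'
from h import *
from plant import capture
t=capture('top');np.savez('top14.npz',**t);rest(t);s=capture('scene')
cv2.imwrite("pics/t14.png",np.hstack([cv2.resize(t["image"][170:310,310:430],None,fx=3.3,fy=3.3),cv2.resize(s["image"][130:270,230:350],None,fx=3.3,fy=3.3)]))
plan()
E
```

```text
tool_pos: [559.1, -204.3, 165.5]
tool_pos: [573.8, -24.2, 165.0]
rest [ 429.86 -194.69] size [ 91.47 174.03] ang -4.83 in home x,y -1.2414571988321612 1.2101770163341738
t 34.95 p [574.04 -27.93 164.95] jaw 77.2 xax [-0. -0. -1.] q [-0.18  0.48  1.46 -0.    1.21 -1.53] F [-0.04 -0.58  0.25]
```

View pics/t14.png

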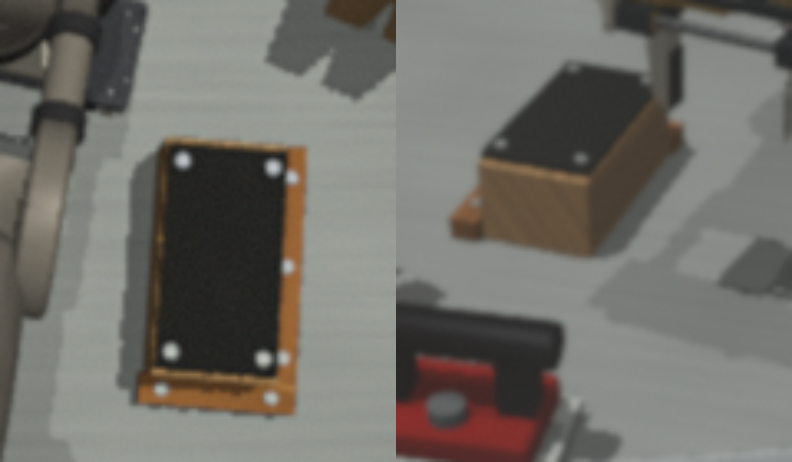

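The rest lies in the corner of both battens, pad up (pad corners about (165,145)–(285,380) in the left crop). There is time for a gentle confirming press on the side.

```bash
python3 -m crank '[{"linear":[0,0,0],"delta_rot":[8.2,0,0],"fingers":1},{"linear":[0,0,0],"delta_rot":[8.2,0,0],"fingers":1},{"linear":[0,0,0],"delta_rot":[8.2,0,0],"fingers":1},{"linear":[0,0,0],"delta_rot":[8.2,0,0],"fingers":1},{"linear":[0,0,0],"delta_rot":[8.2,0,0],"fingers":1}]' | grep pos; python3 -m crank '[{"linear":[0,0,0],"delta_rot":[8.2,0,0],"fingers":1},{"linear":[0,0,0],"delta_rot":[8.2,0,0],"fingers":1},{"linear":[0,0,0],"delta_rot":[8.2,0,0],"fingers":1},{"linear":[0,0,0],"delta_rot":[8.2,0,0],"fingers":1},{"linear":[0,0,0],"delta_rot":[8.2,0,0],"fingers":1}]' | grep pos;  python3 - <<'E'
from h import *
P=HOME+95*EY;  plan([*P,42],-4.8)
E
```

```text
tool_pos: [574.2, -30.5, 165.0]
tool_pos: [574.1, -30.5, 165.0]
t 35.95 p [574.15 -30.55 164.95] jaw -5.1 xax [-0. -0. -1.] q [-0.19  0.48  1.46 -0.    1.21 -0.1 ] F [ 0.24 -0.82 -0.04]
rotvec deg (tool) [-0.32  0.02  0.1 ]
then linear cm [ 12.3  -12.9    8.18]
```

```bash
python3 -m crank '[{"linear":[0,-4.3,1],"delta_rot":[-0.3,0,0],"fingers":1},{"linear":[0,-4.3,1],"delta_rot":[0,0,0],"fingers":1},{"linear":[0,-4.3,1],"delta_rot":[0,0,0],"fingers":1},{"linear":[4.1,0,0],"delta_rot":[0,0,0],"fingers":1},{"linear":[4.1,0,0],"delta_rot":[0,0,0],"fingers":1}]' | grep pos; python3 -m crank '[{"linear":[4.1,0,0],"delta_rot":[0,0,0],"fingers":1},{"linear":[0,0,2],"delta_rot":[0,0,0],"fingers":1},{"linear":[0,0,2],"delta_rot":[0,0,0],"fingers":1},{"linear":[0,0,2],"delta_rot":[0,0,0],"fingers":1},{"linear":[0,0,0],"delta_rot":[0,0,0],"fingers":1}]';  python3 - <<'E'
from h import *
P=HOME+60*EY;  plan([*P,42],-4.8)
E
```

```text
tool_pos: [443.6, -50.0, 84.2]
time: 36.95
tool_pos: [438.5, -110.9, 42.1]
tcp_rot: [-0.998, 1.57, -2.65]
contact_force: [-0.0, 0.7, -0.2]
grip_width: 91.8
t 36.95 p [ 438.48 -110.88   42.15] jaw -4.6 xax [-0. -0. -1.] q [-0.42  0.45  1.94 -0.    0.75 -0.34] F [-0.02  0.74 -0.19]
rotvec deg (tool) [0.17 0.03 0.04]
then linear cm [ 0.01 -0.04  2.55]
```

```bash
python3 -m crank '[{"linear":[0,0,0.8],"delta_rot":[0,0,0],"fingers":1},{"linear":[0,0,0.8],"delta_rot":[0,0,0],"fingers":1},{"linear":[0,0,0.4],"delta_rot":[0,0,0],"fingers":1},{"linear":[0,0,0.2],"delta_rot":[0,0,0],"fingers":1},{"linear":[0,0,0.2],"delta_rot":[0,0,0],"fingers":1}]' | grep -v rot; for i in 1 2 3; do python3 -m crank '[{"linear":[0,0,0.1],"delta_rot":[0,0,0],"fingers":1},{"linear":[0,0,0],"delta_rot":[0,0,0],"fingers":1},{"linear":[0,0,0],"delta_rot":[0,0,0],"fingers":1},{"linear":[0,0,0],"delta_rot":[0,0,0],"fingers":1},{"linear":[0,0,0],"delta_rot":[0,0,0],"fingers":1}]' | grep -v rot; done
```

```text
time: 37.45
tool_pos: [436.9, -132.2, 42.4]
contact_force: [-0.2, 0.1, -0.6]
grip_width: 92.1
time: 37.95
tool_pos: [436.8, -133.1, 42.4]
contact_force: [-0.6, -0.0, 0.1]
grip_width: 91.8
time: 38.45
tool_pos: [436.7, -134.2, 42.4]
contact_force: [0.6, 1.0, 0.2]
grip_width: 91.7
time: 38.95
tool_pos: [436.6, -135.2, 42.4]
contact_force: [-1.5, 0.1, 0.4]
grip_width: 91.7
```

```bash
for i in 1 2 3 4; do python3 -m crank '[{"linear":[0,0,0.1],"delta_rot":[0,0,0],"fingers":1},{"linear":[0,0,0],"delta_rot":[0,0,0],"fingers":1},{"linear":[0,0,0],"delta_rot":[0,0,0],"fingers":1},{"linear":[0,0,0],"delta_rot":[0,0,0],"fingers":1},{"linear":[0,0,0],"delta_rot":[0,0,0],"fingers":1}]' | grep -v rot; done
```

```text
time: 39.45
tool_pos: [436.6, -136.2, 42.4]
contact_force: [-0.2, -0.4, -0.1]
grip_width: 91.6
time: 39.95
tool_pos: [436.5, -136.5, 42.4]
contact_force: [1.3, 6.7, 1.1]
grip_width: 91.8
time: 40.45
tool_pos: [436.5, -136.6, 42.4]
contact_force: [2.8, 9.3, 2.5]
grip_width: 91.9
time: 40.95
tool_pos: [436.5, -136.7, 42.5]
contact_force: [4.6, 14.7, 4.7]
grip_width: 92.0
```

The side is still seated: the force rises at once with no sliding. Retreat and make a final check.

```bash
python3 -m crank '[{"linear":[0,0,-0.5],"delta_rot":[0,0,0],"fingers":1},{"linear":[0,0,-3],"delta_rot":[0,0,0],"fingers":1},{"linear":[0,0,-4.5],"delta_rot":[0,0,0],"fingers":1},{"linear":[-4.5,0,-4.5],"delta_rot":[0,0,0],"fingers":1},{"linear":[-4.5,0,-4.5],"delta_rot":[0,0,0],"fingers":1}]' | grep pos; python3 -m crank '[{"linear":[-4,0,-4],"delta_rot":[0,0,0],"fingers":1},{"linear":[0,0,-4],"delta_rot":[0,0,0],"fingers":1},{"linear":[0,0,0],"delta_rot":[0,0,0],"fingers":1},{"linear":[0,0,0],"delta_rot":[0,0,0],"fingers":1},{"linear":[0,0,0],"delta_rot":[0,0,0],"fingers":1}]' | grep -v rot; python3 - <<'E'
from h import *
from plant import capture,workorder
t=capture('top');rest(t)
d=cv2.absdiff(t["image"],load("top0")["image"]).max(2)
for n,b in dict(slotted=(420,125,475,185),brush=(436,195,490,250),iron=(333,108,393,150),scraper=(275,108,333,135),can=(133,124,187,170),wax=(208,116,258,147),cork=(190,142,237,175)).items(): print(n,d[b[1]:b[3],b[0]:b[2]].mean().round(1))
workorder.close_job()
E
```

```text
tool_pos: [447.6, 12.2, 113.3]
time: 41.95
tool_pos: [454.2, 85.3, 148.0]
contact_force: [1.0, -0.1, 0.2]
grip_width: 91.6
rest [ 429.88 -194.75] size [ 91.57 173.98] ang -4.83 in home x,y -1.2153674299789503 1.158766655787821
slotted 10.7
brush 10.2
iron 8.3
scraper 12.4
can 9.3
wax 11.5
cork 9.8
the job is handed in; nothing more can be done
```

The job is handed in at about 42 s of the 72 s. The loose rest lies pad up in the corner of the two battens.

I tipped it by pushing high on the pad, squared it up with the open fingers along its long side, then felt it onto each batten in 1 mm steps.

**Last checks:**
- **Side batten:** at first seating, force rose from 6 to 21 N with no motion. A second light press after the end push rose to 15 N at once, again without sliding.
- **End batten:** force rose from 6 to 15 N with no motion. These are wrist readings, well under the 50 N limit.
- **Pose from the top camera:** -1.2 mm along, +1.2 mm across and -0.1° from my own estimate of home. That estimate is only good to about 3 mm, so it rests on the contact readings to confirm a flush fit.
- **Bystanders:** comparing the first and last top images gave differences of 8–12 grey levels, about the same for all seven. I had no reference level to judge that against, and no push came near them.

**What went wrong or disagreed:**
- **Finger length:** the fingertips stood roughly 35 mm higher than `bot.tip_extent` says. The first tipping stroke passed over the rest and the second came to rest on its top at about 5 N. The third, lower stroke tipped it.
- **Pictures:** I viewed 13 against the budget of 10, one more than the allowed overrun.

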